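Sort the brass sleeves and load the soak pot

TASK

Sort the brass sleeves for washing: lift the lid off the soak pot by its knob and set it, knob up and about centred, on the round rubber mat; then lay every long (90 mm) brass sleeve in the pot, low enough for the lid to close. When all the long ones are in, press the spray cap of the canister beside the pot right down for a moment and let it go, then put the lid back so that it sits fully home on the pot. The short (60 mm) sleeves are not washed: at any time, lay them flat, not stacked, on the plywood board; leave the tin and the tape where they are.

Things in the scene. Friction and masses are not known exactly. Their poses are not given: they have to be found in the camera images.
- pot: fixed round aluminium soak pot, outer diameter 174 mm, wall 4 mm (inner diameter 166), 64 mm high, floor 5 mm thick; small loop handles on its two sides at local +y and -y reach 106 mm from the axis at 45 mm height. Origin: centre of the underside, on the bench; z up
- lid: loose round aluminium lid, 0.3 kg: plug 158 mm across (150 at its bottom), 6 mm deep, that drops inside the rim; disc 184 mm across, 5 mm thick, that rests on the rim; knob: neck 22 mm across from 11 to 25 mm, black head 34 mm across from 25 to 47 mm above the origin. Origin: centre of the plug's underside, z up through the knob. Closed, it is 58 mm above the pot's origin
- mat: fixed round black rubber mat, 200 mm in diameter and 4 mm thick, flat on the bench. Origin: centre of its underside
- board: fixed bare plywood board flat on the bench, 130 (x) x 120 (y) mm, 10 mm thick. Origin: centre of its underside
- canister: fixed white canister of cleaner, 64 mm in diameter, standing beside the pot in a 90 x 80 mm clamp foot; its body with shoulder is 142 mm high, the spray cap on top reaches 175 mm. Origin: centre of the underside; its nozzle points to local -y, towards the pot
- cap (a joint): travel of the canister's sprung spray cap in m: 0 up, 0.010 fully down; it moves straight down against a spring (about 2 N to start, 9 N at the bottom) and springs back when let go
- cap_top (a point): centre of the top of the spray cap (a grey cap 36 mm in diameter); 175 mm above the bench when up, it moves with the cap
- long1: long brass sleeve: square tube 24 x 24 mm, 90 mm long, wall 4 mm, about 0.25 kg, lying on the bench, or absent (None). Origin: its middle (12 mm above what it lies on); x along the tube
- long2: long brass sleeve: square tube 24 x 24 mm, 90 mm long, wall 4 mm, about 0.25 kg, lying on the bench, or absent (None). Origin: its middle (12 mm above what it lies on); x along the tube
- long3: long brass sleeve: square tube 24 x 24 mm, 90 mm long, wall 4 mm, about 0.25 kg, lying on the bench, or absent (None). Origin: its middle (12 mm above what it lies on); x along the tube
- long4: long brass sleeve: square tube 24 x 24 mm, 90 mm long, wall 4 mm, about 0.25 kg, lying on the bench, or absent (None). Origin: its middle (12 mm above what it lies on); x along the tube
- short1: short brass sleeve: the same 24 x 24 mm square tube, but 60 mm long, about 0.17 kg; to be put on the board. Origin: its middle (12 mm above what it lies on); x along the tube
- short2: short brass sleeve: the same 24 x 24 mm square tube, but 60 mm long, about 0.17 kg; to be put on the board. Origin: its middle (12 mm above what it lies on); x along the tube
- short3: short brass sleeve: the same 24 x 24 mm square tube, but 60 mm long, about 0.17 kg; to be put on the board. Origin: its middle (12 mm above what it lies on); x along the tube
- tin: bystander: round steel tin of polish, 60 mm in diameter, 55 mm high, on the bench. Origin: centre of its underside
- tape: bystander: roll of tape lying flat, 90 mm in diameter, 25 mm high. Origin: centre of its underside
There are look-alikes about, which are no part of the job. What is shaped like the long2 but grey, pink or white is not meant.

How it is judged:
By the outcome, as a careful person would: the job done as asked, in the order asked, and still so for the second after the job is handed in, with the robot touching nothing.
Of long1, long2, long3, long4 only 2 to 4 are there at a start; the rules pass over those that are not, and their reading is None.
At some moment in a run one of long1, long2, long3, long4, short1, short2, short3 may be knocked a few centimetres aside while the robot is not near it.
Once in a run the grip may slacken for a moment while it holds something.
It also fails if it takes over 210 s, if anything falls off the work surface, if the arm or the gripper's body presses on something with over 40 N, if the wrist force passes 120 N, or if a joint passes its speed limit or range.

ROBOT

A 7-joint arm with a two-finger parallel gripper is mounted at the origin on the work surface. World frame = base frame: x ahead of the robot, y to its left, z up, the work surface at z = 0. Lengths are in m, angles in rad, forces in N, time in s.
With the tool pointing down it reaches from about 0.4 to 0.875 m from the base axis. Payload 6.5 kg.
Tool frame: the origin (TCP) lies at the very end of the fingers, on their centre line; the grasp point (between the pads) lies 19 mm behind it; z points along the fingers, y is the direction in which the jaws open and shut (so a half turn about z gives the same grasp; the last joint's range is limited). The gripper opens to 88 mm and grips with 3 to 60 N. Pads are 18 mm wide; open, the fingers measure 123 mm over their backs; the gripper's body (75 mm by 187 mm) begins 45 mm behind the grasp point.
Start: joints at [1.15, 0.536, -0.004, 1.538, 0.003, 1.067, -0.071], TCP at [0.226, -0.61, 0.239] pointing down, gripper open.
Joint ranges: [-2.7, 2.7], [-0.37, 2.16], [-1.27, 1.26], [0.24, 2.4], [-1.31, 4.45], [0.19, 1.91], [-2.76, 2.76]. Speed limits (rad/s): [2.39, 2.39, 3.14, 3.14, 3.14, 3.14, 3.14].

INTERFACE

Orientations are given as a rotation vector (axis times angle).
In Python, from plant import robot gives the robot as it stands.
- The arm moves only by the tool drive_tool, never from a script. Its argument "plan" is a list of rows, each a list of 7 numbers: the turn, a rotation vector about the tool's x, y, z as a fraction of full scale, then the shift along the tool's x, y, z as a fraction of full scale, then the closure, from -1 (fully open) to 1 (shut), so that 0 is half open. In form: [[rx, ry, rz, x, y, z, hand], ...]. A call has 1 to 20 rows; each row shifts and turns the commanded pose from where the row before left it, along the tool's axes as they then stand; what a row does not reach is not made up. Full scale, the value 1, is 50 mm for a shift and 6 degrees for a turn. A row lasts 1/8 s, in which the tool goes at most 62.5 mm and 10.7 degrees, less where a joint would pass 70% of its speed; a pose out of reach is approached as far as the arm can. A call with a number of a shift or a turn outside -1 to 1 is refused whole. A call with a gripper value outside its range is refused whole. The fingers move at their own pace and stop on an object; "force" is the grip in N (left out, the last holds). Time passes only in rows, so rows that do not move let the fingers close. It gives the time, the measured TCP pose, the force and the opening at its end, in the units of the state.
- robot.get_obs(): the state, without advancing time (a new reading comes with each control period).
- robot.read_camera(name): name is "scene" or "top" or "wrist"; returns the picture (400x640x3 uint8, red, green, blue); there is no depth.
- robot.camera_params(name): a dict with "fx", "fy", "cx", "cy" (pixels), "R" (3x3) and "t" (3): a world point X has camera coordinates R X + t; the wrist camera has in their place "T_tool_cam" (4x4, takes a point from camera to tool coordinates, whose origin is the TCP and whose axes are the flange's). Camera axes: x right, y down, z forward; pixel columns grow to the right and rows downward; lengths in m; the calibration is good to about 2 mm. A picture is of the moment at which its call begins: read the wrist's pose just before it. camera_params takes no time and is no camera call.
- robot.finish_job(): hands the job in, once; it reports no verdict.
The state is a dict: "time": time; "joints": joint angles; "qvel": joint speeds; "tau": joint torques, N m; "ee_pos": TCP position; "tool_rot": TCP orientation; "wrist_force": force on the tool from outside, world axes, zero at the start; "wrist_torque": the same for the moment, N m; "grip_width": opening from 0.0 (shut) to 1.0 (fully open).
Only numpy, scipy, OpenCV 4.12 (cv2) and the standard library are available. Lean on these libraries where they do the work, as an engineer would, in place of code of your own. Each camera call takes 0.05 s, during which the arm holds its last target.

## Working session

There is one attempt and no reset: what is moved stays moved. The work goes in short steps, Python scripts to look and compute and a tool call to move; the robot and the scene stay as the last step left them, time stands still between calls to the robot, and variables do not carry over. Pictures are saved under pics/ and viewed, and the job is handed in when it is done.

Besides the shell and the picture viewer there is one more tool, called after ">>>" in YAML: its name, and indented under it one key for each argument. drive_tool: Moves the arm, as the interface text tells. Shift numbers are shares of 50 mm and turn numbers shares of 6 degrees, none past 1 either way. Its arguments: {"type":"object","properties":{"plan":{"type":"array"},"force":{"type":"number"}},"required":["plan"]}

```bash
ls; mkdir -p pics; python3 - <<'E'
from plant import robot
import cv2
o=robot.get_obs();print(o)
for n in ["top","scene","wrist"]:
    im=robot.read_camera(n);cv2.imwrite(f"pics/{n}0.png",im[:,:,::-1]);print(n,robot.camera_params(n))
E
```

```text
pics
{'time': 0.0, 'joints': array([ 1.14980704,  0.5371661 , -0.00446692,  1.53883154,  0.00261027,
        1.06733546, -0.07121838]), 'qvel': array([-1.02503490e-03,  3.95326767e-05,  1.04622790e-03, -1.76801536e-03,
       -1.76626797e-03,  7.26513431e-04, -2.46517286e-03]), 'tau': array([-3.98003458e-04, -5.70978427e+01,  9.90661271e-01, -2.51600289e+01,
       -5.61968645e-02,  1.80054788e-02,  2.12227210e-04]), 'ee_pos': array([ 0.22559104, -0.60894657,  0.23785509]), 'tool_rot': array([-3.09061272e+00, -5.54214474e-01,  6.67850819e-04]), 'wrist_force': array([-0.09562648, -0.91863595,  0.44510788]), 'wrist_torque': array([ 0.007894  , -0.01804144,  0.01433917]), 'grip_width': 1.0002317510446848}
top {'fx': 418.0223565658049, 'fy': 418.0223565658049, 'cx': 319.747029530021, 'cy': 196.98149444503704, 'R': array([[-0.01548524, -0.99986454, -0.00557764],
       [-0.99355912,  0.01601336, -0.11217772],
       [ 0.11225185,  0.00380462, -0.99367251]]), 't': array([-0.09482554,  0.52783033,  1.13746474])}
scene {'fx': 375.25877669108564, 'fy': 375.25877669108564, 'cx': 322.4930202403563, 'cy': 200.6067386039868, 'R': array([[ 0.35819236,  0.93361678, -0.00761221],
       [ 0.76367137, -0.29766197, -0.57289038],
       [-0.53712594,  0.19939174, -0.81959665]]), 't': array([-0.09151734, -0.34950425,  1.69009999])}
wrist {'fx': 285.14507923053975, 'fy': 285.14507923053975, 'cx': 316.70835859845886, 'cy': 202.61413683374522, 'T_tool_cam': array([[-3.60693430e-04, -9.52321129e-01, -3.05097258e-01,
         7.92201064e-02],
       [ 9.99999209e-01, -7.11061327e-04,  1.03726131e-03,
        -3.36188392e-04],
       [-1.20474872e-03, -3.05096643e-01,  9.52320632e-01,
        -1.45241613e-01],
       [ 0.00000000e+00,  0.00000000e+00,  0.00000000e+00,
         1.00000000e+00]])}
```

View pics/top0.png

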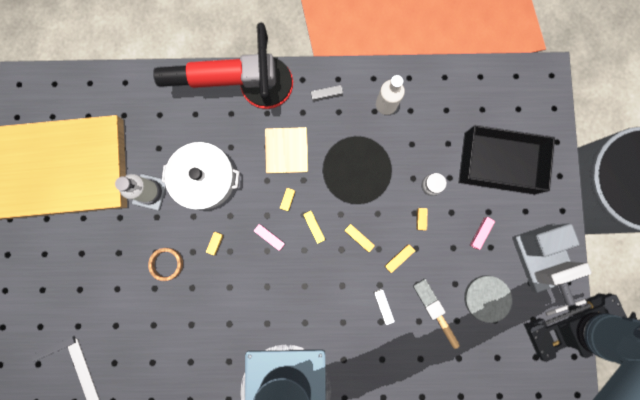

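View pics/scene0.png

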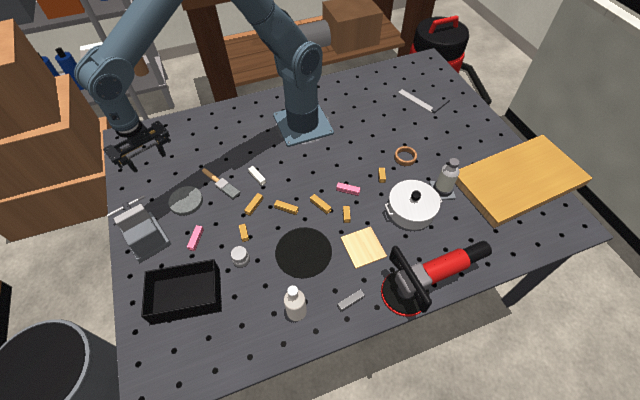

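```bash
python3 - <<'E'
import cv2
im=cv2.imread('pics/top0.png')
cv2.imwrite('pics/c1.png',cv2.resize(im[180:300,190:350],None,fx=5,fy=5,interpolation=cv2.INTER_CUBIC))
cv2.imwrite('pics/c2.png',cv2.resize(im[180:300,330:490],None,fx=5,fy=5,interpolation=cv2.INTER_CUBIC))
cv2.imwrite('pics/c3.png',cv2.resize(im[120:240,100:260],None,fx=5,fy=5,interpolation=cv2.INTER_CUBIC))
E
```

```text
(no output)
```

View pics/c1.png

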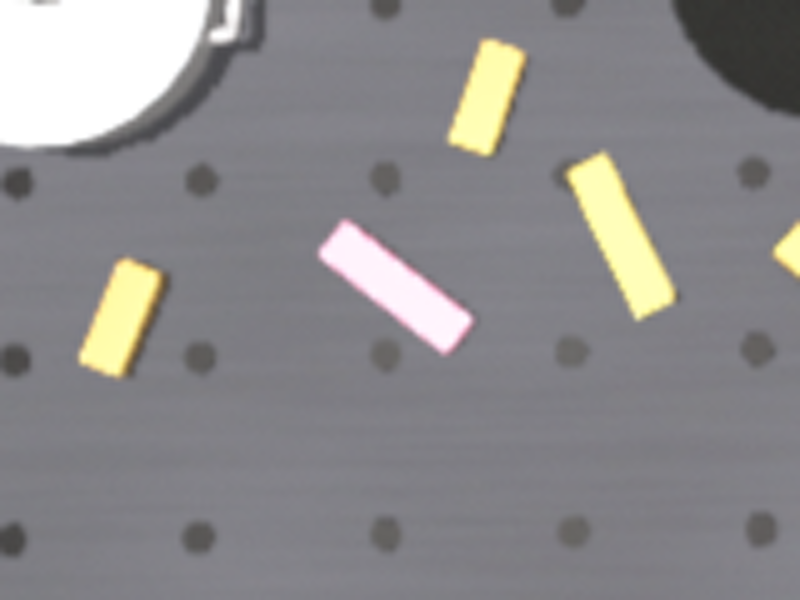

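View pics/c2.png

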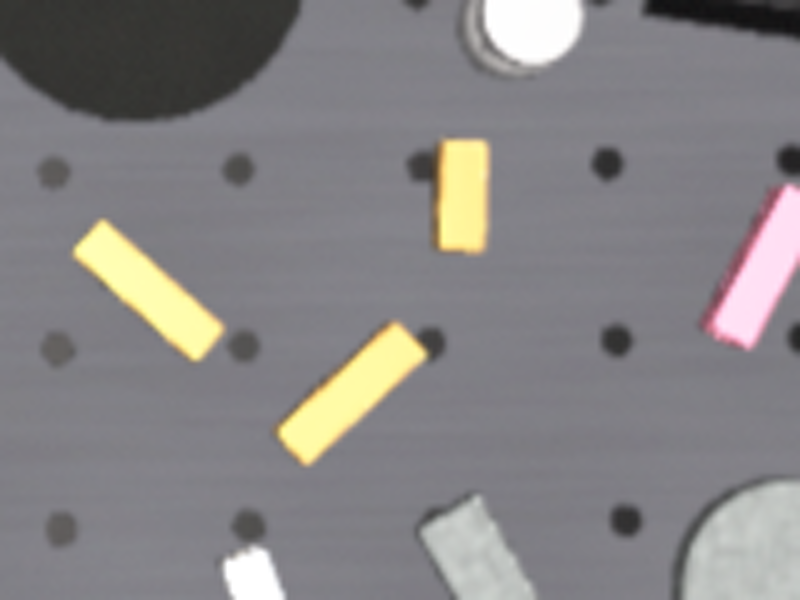

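View pics/c3.png

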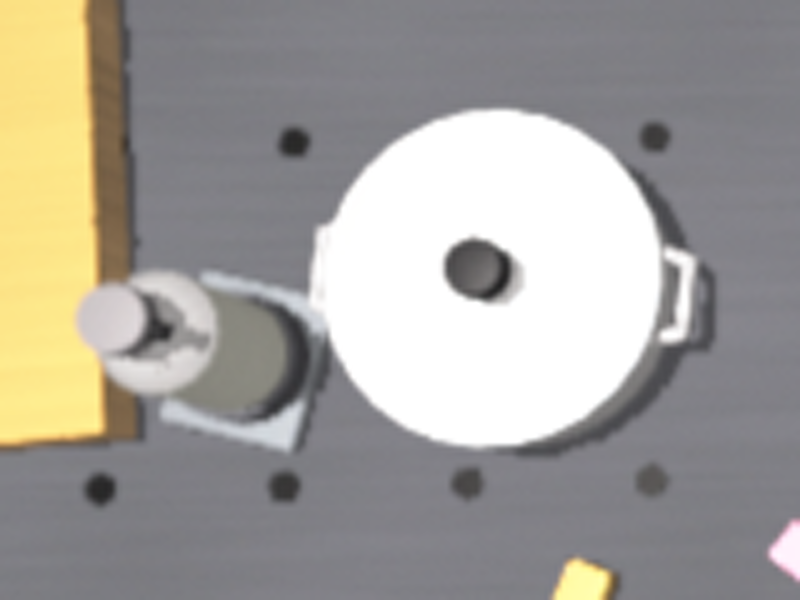

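```bash
cat > h.py <<'E'
import numpy as np,cv2
from plant import robot
from scipy.spatial.transform import Rotation as Ro
def back(P,uv,z,T=None):
    # P cam params; T = (Rwc, cam centre) world pose
    d=np.array([(uv[0]-P['cx'])/P['fx'],(uv[1]-P['cy'])/P['fy'],1])
    if T is None: Rw=P['R'].T; c=-Rw@P['t']
    else: Rw,c=T
    d=Rw@d; return c+d*(z-c[2])/d[2]
def proj(P,X): 
    c=P['R']@np.asarray(X)+P['t']; return P['fx']*c[0]/c[2]+P['cx'],P['fy']*c[1]/c[2]+P['cy']
def wristT():
    o=robot.get_obs();R=Ro.from_rotvec(o['tool_rot']).as_matrix();M=robot.camera_params('wrist')['T_tool_cam']
    return R@M[:3,:3], R@M[:3,3]+o['ee_pos']
def snap(n,name):
    im=robot.read_camera(n)[:,:,::-1].copy(); cv2.imwrite(f'pics/{name}.png',im); return im
def brass(im,P,T=None,z=0.024,amin=80,box=None):
    h=cv2.cvtColor(im,cv2.COLOR_BGR2HSV)
    m=((h[...,0]>14)&(h[...,0]<32)&(h[...,1]>75)&(h[...,2]>120)).astype(np.uint8)
    n,l,s,c=cv2.connectedComponentsWithStats(m)
    out=[]
    for i in range(1,n):
        if s[i,4]<amin or s[i,4]>20000: continue
        cs=cv2.findContours((l==i).astype(np.uint8),cv2.RETR_EXTERNAL,cv2.CHAIN_APPROX_NONE)[0][0]
        W=np.array([back(P,p[0],z,T)[:2] for p in cs],np.float32)*1000
        (x,y),(a,b),th=cv2.minAreaRect(W)
        if a<b: a,b,th=b,a,th+90
        out.append((round(x),round(y),round(a),round(b),round((th+90)%180-90,1),c[i].round().tolist()))
    return out
E
python3 - <<'E'
from h import *
P=robot.camera_params('top');im=cv2.imread('pics/top0.png')
for r in brass(im,P): print(r)
def w(u,v,z): return (back(P,(u,v),z)*1000).round()
print('knob',w(100+478/5,120+270/5,.105))
print('lid',[w(100+a/5,120+b/5,.069) for a,b in [(328,270),(661,270),(495,108),(495,447)]])
print('cap',w(100+114/5,120+320/5,.175))
m=(im[120:220,300:410].max(2)<75).astype(np.uint8)
n,l,s,c=cv2.connectedComponentsWithStats(m);i=1+s[1:,4].argmax();print('mat',s[i],w(300+s[i,0]+(s[i,2]-1)/2,120+s[i,1]+(s[i,3]-1)/2,.004))
cv2.imwrite('pics/c4.png',cv2.resize(im[110:230,250:410],None,fx=5,fy=5,interpolation=cv2.INTER_CUBIC))
E
```

```text
(628, 627, 355, 270, -85.4, [60.0, 166.0])
(523, -12, 62, 28, -18.9, [288.0, 198.0])
(461, -387, 62, 28, -2.4, [422.0, 219.0])
(445, -86, 92, 26, 25.7, [313.0, 225.0])
(411, -211, 92, 27, 47.4, [360.0, 238.0])
(403, 192, 63, 29, -21.5, [214.0, 243.0])
(354, -321, 93, 28, -49.2, [400.0, 258.0])
(155, -444, 91, 19, 28.9, [449.0, 334.0])
knob [584. 222. 105.]
lid [array([591., 315.,  69.]), array([588., 133.,  69.]), array([680., 225.,  69.]), array([493., 222.,  69.])]
cap [550. 379. 175.]
mat [  23   17   69   67 3604] [ 605. -211.    4.]
```

View pics/c4.png

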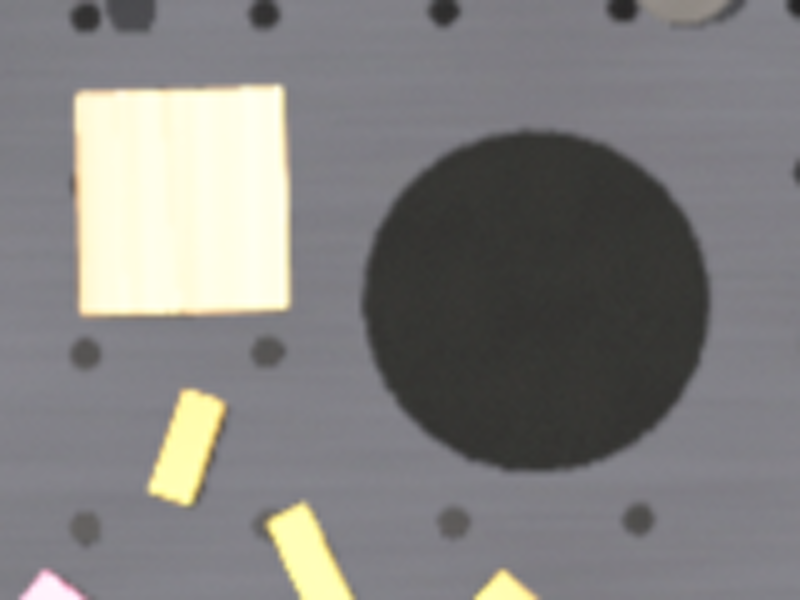

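```bash
cat >> h.py <<'E'
def yaw():
    R=Ro.from_rotvec(robot.get_obs()['tool_rot']).as_matrix(); return np.degrees(np.arctan2(R[1,0],R[0,0]))
def go(x,y,z,yw=None,tilt=True):
    """mm, deg. prints turn units (tool axes) and shift units in the tool axes after the turn"""
    o=robot.get_obs();R=Ro.from_rotvec(o['tool_rot']).as_matrix()
    if yw is None: yw=yaw()
    a=np.radians(yw);D=np.array([[np.cos(a),np.sin(a),0],[np.sin(a),-np.cos(a),0],[0,0,-1]])
    rv=np.degrees(Ro.from_matrix(R.T@D).as_rotvec())/6
    d=np.array([x,y,z])/1000-o['ee_pos']
    print('t%.2f'%o['time'],'pos',(o['ee_pos']*1000).round(1),'yaw %.1f'%yaw(),'grip %.3f'%o['grip_width'],'F',o['wrist_force'].round(1))
    print(' turn',rv.round(2),'shift',(D.T@d/0.05).round(2), 'j',o['joints'].round(2))
E
python3 -c "
from h import *
go(587,223,240,60)"
```

```text
t0.15 pos [ 225.6 -609.1  238.1] yaw 20.3 grip 1.000 F [-0.7 -0.4  0.8]
 turn [-0.01 -0.   -6.61] shift [18.03 -2.06 -0.04] j [ 1.15  0.54 -0.    1.54  0.    1.07 -0.07]
```

>>> drive_tool:
  plan:
    - [0, 0, -0.95, 0, 0, 0, -1]
    - [0, 0, -0.95, 0, 0, 0, -1]
    - [0, 0, -0.95, 0, 0, 0, -1]
    - [0, 0, -0.95, 0, 0, 0, -1]
    - [0, 0, -0.95, 0, 0, 0, -1]
    - [0, 0, -0.95, 0, 0, 0, -1]
    - [0, 0, -0.9, 0, 0, 0, -1]
    - [0, 0, 0, 0, 0, 0, -1]
  force: 50

```text
time: 1.15
ee_pos: [0.2256, -0.6093, 0.2384]
tool_rot: [-2.722, -1.568, -0.0]
wrist_force: [-0.0, 0.2, 0.9]
grip_width: 1.001
```

```bash
python3 -c "
from h import *
go(587,223,240,60)"
```

```text
t1.15 pos [ 225.6 -609.3  238.4] yaw 59.9 grip 1.001 F [-0.   0.2  0.9]
 turn [-0.   -0.   -0.02] shift [18.03 -2.06 -0.03] j [ 1.26  0.54 -0.16  1.53  0.09  1.08  0.55]
```

>>> drive_tool:
  plan:
    - [0, 0, 0, 0.9, -0.1, 0, -1]
    - [0, 0, 0, 0.9, -0.1, 0, -1]
    - [0, 0, 0, 0.9, -0.1, 0, -1]
    - [0, 0, 0, 0.9, -0.1, 0, -1]
    - [0, 0, 0, 0.9, -0.1, 0, -1]
    - [0, 0, 0, 0.9, -0.1, 0, -1]
    - [0, 0, 0, 0.9, -0.1, 0, -1]
    - [0, 0, 0, 0.9, -0.1, 0, -1]
    - [0, 0, 0, 0.9, -0.1, 0, -1]
    - [0, 0, 0, 0.9, -0.1, 0, -1]
    - [0, 0, 0, 0.9, -0.1, 0, -1]
    - [0, 0, 0, 0.9, -0.1, 0, -1]
    - [0, 0, 0, 0.9, -0.1, 0, -1]
    - [0, 0, 0, 0.9, -0.1, 0, -1]
    - [0, 0, 0, 0.9, -0.1, 0, -1]
    - [0, 0, 0, 0.9, -0.1, 0, -1]
    - [0, 0, 0, 0.9, -0.1, 0, -1]
    - [0, 0, 0, 0.8, -0.1, 0, -1]
    - [0, 0, 0, 0.5, -0.1, 0, -1]
    - [0, 0, 0, 0, 0, 0, -1]

```text
time: 3.65
ee_pos: [0.5593, 0.1587, 0.2385]
tool_rot: [-2.719, -1.571, -0.0]
wrist_force: [0.1, -0.7, -0.4]
grip_width: 0.997
```

```bash
python3 -c "
from h import *
go(587,223,240,60)
snap('wrist','w1')"
```

```text
t3.65 pos [559.3 158.7 238.5] yaw 60.0 grip 0.997 F [ 0.1 -0.7 -0.4]
 turn [-0.01 -0.01  0.  ] shift [ 1.39 -0.16 -0.03] j [ 0.03  0.47 -0.51  1.7   0.26  1.04 -1.09]
```

View pics/w1.png

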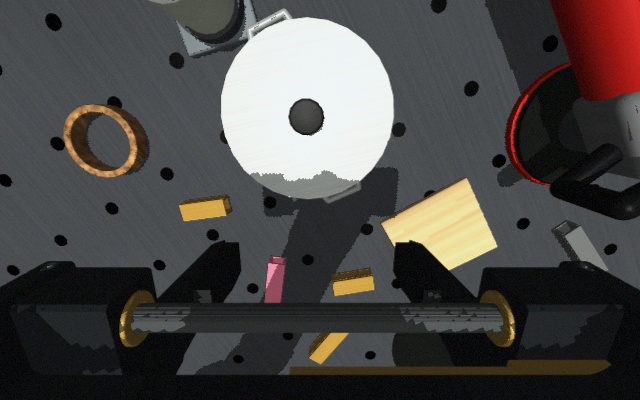

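```bash
cat >> h.py <<'E'
def wb(u,v,z): return (back(robot.camera_params('wrist'),(u,v),z/1000,wristT())*1000).round(1)
E
python3 -c "
from h import *
print('knob',wb(306,117,100),'lidc',(wb(221,107,69)+wb(394,107,69))/2,(wb(308,16,69)+wb(308,198,69))/2)
print('board',[wb(*p,10) for p in [(381,223),(467,178),(497,244),(405,285)]])
for r in brass(cv2.imread('pics/w1.png'),robot.camera_params('wrist'),wristT()): print(r)
im=cv2.imread('pics/w1.png');cv2.imwrite('pics/w1c.png',cv2.resize(im[80:150,260:360],None,fx=6,fy=6,interpolation=cv2.INTER_CUBIC))
"
```

```text
knob [587.3 225.7 100. ] lidc [592.55 233.6   69.  ] [588.7  226.05  69.  ]
board [array([601.9,  50. ,  10. ]), array([730.1,  50.5,  10. ]), array([732.4, -63.3,  10. ]), array([588.7, -59.3,  10. ])]
(348, 328, 88, 88, 7.2, [100.0, 140.0])
(664, 0, 124, 115, 0.8, [444.0, 225.0])
(403, 193, 60, 24, -22.0, [202.0, 210.0])
(523, -11, 60, 26, -19.6, [353.0, 286.0])
(438, -89, 76, 25, 23.0, [327.0, 347.0])
```

View pics/w1c.png

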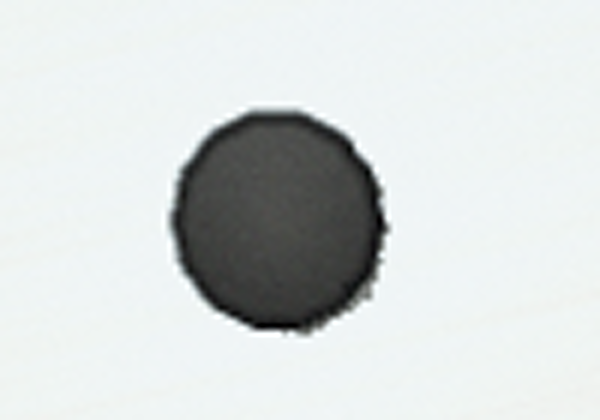

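```bash
python3 -c "
from h import *
go(586,224,76,60)"
```

```text
t3.70 pos [559.2 156.6 238.4] yaw 59.9 grip 1.003 F [ 0.1 -0.2 -0.1]
 turn [-0.    0.01 -0.01] shift [ 1.44 -0.21  3.25] j [ 0.03  0.47 -0.51  1.7   0.26  1.04 -1.09]
```

>>> drive_tool:
  plan:
    - [0, 0, 0, 0.5, -0.1, 0, -1]
    - [0, 0, 0, 0.5, -0.1, 0, -1]
    - [0, 0, 0, 0.44, 0, 0, -1]
    - [0, 0, 0, 0, 0, 0.4, -1]
    - [0, 0, 0, 0, 0, 0.5, -1]
    - [0, 0, 0, 0, 0, 0.5, -1]
    - [0, 0, 0, 0, 0, 0.5, -1]
    - [0, 0, 0, 0, 0, 0.4, -1]
    - [0, 0, 0, 0, 0, 0, -1]
    - [0, 0, 0, 0, 0, 0, -1]

```text
time: 4.95
ee_pos: [0.5873, 0.2235, 0.1243]
tool_rot: [2.722, 1.568, 0.001]
wrist_force: [0.3, -0.1, 0.7]
grip_width: 0.999
```

```bash
python3 -c "
from h import *
go(586,224,76,60)
snap('wrist','w2');snap('scene','s2')
print(wb(316,150,105))"
```

```text
t4.95 pos [587.3 223.5 124.3] yaw 59.9 grip 0.999 F [ 0.3 -0.1  0.7]
 turn [ 0.01 -0.01 -0.02] shift [-0.   -0.03  0.97] j [-0.12  0.68 -0.46  1.66  0.37  0.88 -1.25]
[616.3 274.5 105. ]
```

View pics/w2.png

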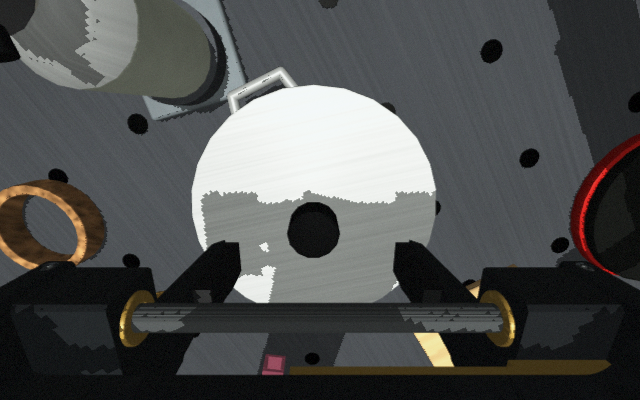

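```bash
python3 -c "
from h import *
print(wb(313.5,229.5,105))"
```

```text
[590.2 232.5 105. ]
```

>>> drive_tool:
  plan:
    - [0, 0, 0, 0, 0, 0.4, -1]
    - [0, 0, 0, 0, 0, 0.4, -1]
    - [0, 0, 0, 0, 0, 0.17, -1]
    - [0, 0, 0, 0, 0, 0, -1]
    - [0, 0, 0, 0, 0, 0, 1]
    - [0, 0, 0, 0, 0, 0, 1]
    - [0, 0, 0, 0, 0, 0, 1]
    - [0, 0, 0, 0, 0, 0, 1]
    - [0, 0, 0, 0, 0, 0, 1]
    - [0, 0, 0, 0, 0, 0, 1]
  force: 50

```text
time: 6.3
ee_pos: [0.5865, 0.224, 0.0752]
tool_rot: [-2.721, -1.569, 0.001]
wrist_force: [-1.0, 0.3, 1.8]
grip_width: 0.368
```

>>> drive_tool:
  plan:
    - [0, 0, 0, 0, 0, -0.1, 1]
    - [0, 0, 0, 0, 0, -0.2, 1]
    - [0, 0, 0, 0, 0, -0.3, 1]
    - [0, 0, 0, 0, 0, -0.3, 1]
    - [0, 0, 0, 0, 0, 0, 1]
    - [0, 0, 0, 0, 0, 0, 1]

```text
time: 7.05
ee_pos: [0.5867, 0.2235, 0.1201]
tool_rot: [2.722, 1.569, -0.0]
wrist_force: [-0.1, -0.3, -3.8]
grip_width: 0.368
```

```bash
python3 -c "
from h import *
go(605,-211,122,60)
snap('wrist','w3');snap('scene','s3')"
```

```text
t7.05 pos [586.7 223.5 120.1] yaw 59.9 grip 0.368 F [-0.1 -0.3 -3.8]
 turn [-0.    0.   -0.01] shift [-7.34  4.66 -0.04] j [-0.12  0.69 -0.46  1.66  0.37  0.88 -1.25]
```

View pics/s3.png

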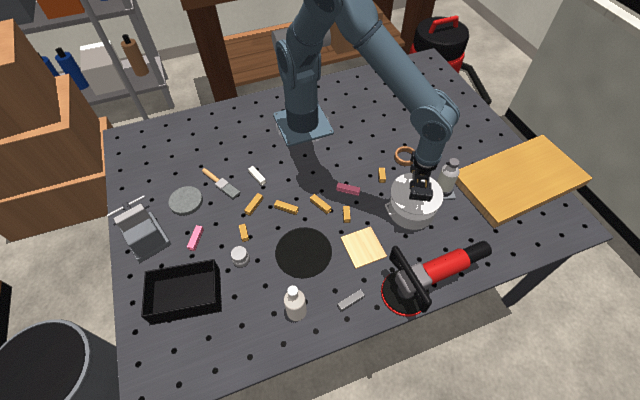

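View pics/w3.png

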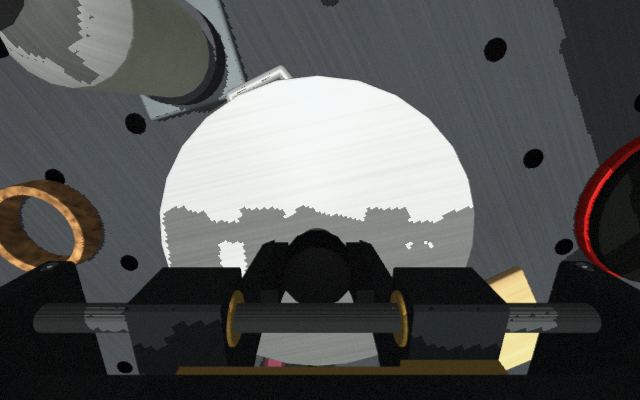

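```bash
python3 -c "
from h import *
o=robot.get_obs();R=Ro.from_rotvec(o['tool_rot']).as_matrix()
for z in (109,114): print(R.T@(wb(317,76,z)-o['ee_pos']*1000))"
```

```text
[9.61325736e+01 8.13423473e-02 1.05424812e+01]
[95.68162474  0.10570207  5.54287608]
```

>>> drive_tool:
  plan:
    - [0, 0, 0, -0.2, 0.12, 0, 1]
    - [0, 0, 0, -0.4, 0.25, 0, 1]
    - [0, 0, 0, -0.4, 0.25, 0, 1]
    - [0, 0, 0, -0.4, 0.25, 0, 1]
    - [0, 0, 0, -0.4, 0.25, 0, 1]
    - [0, 0, 0, -0.4, 0.25, 0, 1]
    - [0, 0, 0, -0.4, 0.25, 0, 1]
    - [0, 0, 0, -0.4, 0.25, 0.1, 1]
    - [0, 0, 0, -0.4, 0.25, 0.1, 1]
    - [0, 0, 0, -0.4, 0.25, 0.1, 1]
    - [0, 0, 0, -0.4, 0.25, 0.1, 1]
    - [0, 0, 0, -0.4, 0.25, 0.1, 1]
    - [0, 0, 0, -0.4, 0.25, 0.1, 1]
    - [0, 0, 0, -0.4, 0.25, 0.1, 1]
    - [0, 0, 0, -0.4, 0.25, 0.1, 1]
    - [0, 0, 0, -0.4, 0.25, 0.1, 1]
    - [0, 0, 0, -0.4, 0.25, 0.1, 1]
    - [0, 0, 0, -0.4, 0.25, 0, 1]
    - [0, 0, 0, -0.4, 0.25, 0, 1]
    - [0, 0, 0, -0.2, 0.1, 0, 1]

```text
time: 9.65
ee_pos: [0.6004, -0.2259, 0.0699]
tool_rot: [2.723, 1.566, -0.001]
wrist_force: [-0.4, 0.9, -3.5]
grip_width: 0.365
```

>>> drive_tool:
  plan:
    - [0, 0, 0, 0, 0, 0, 1]

```text
time: 9.78
ee_pos: [0.6004, -0.2244, 0.07]
tool_rot: [-2.723, -1.567, 0.0]
wrist_force: [-1.1, 0.3, -2.9]
grip_width: 0.366
```

```bash
python3 -c "
from h import *
snap('wrist','w4')
go(603,-214,22.5,60)
"
```

```text
t9.82 pos [ 600.6 -222.9   70.1] yaw 59.9 grip 0.366 F [ 0.5  0.1 -3.8]
 turn [-0.   -0.01 -0.01] shift [ 0.18 -0.05  0.95] j [ 0.57  0.77 -0.42  1.65  0.4   0.81 -0.54]
```

View pics/w4.png

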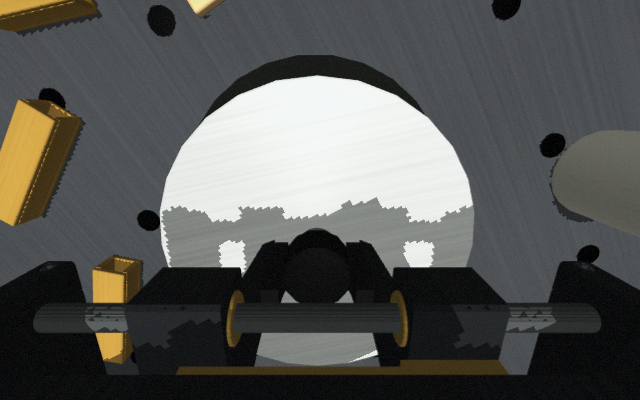

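```bash
python3 -c "
from h import *
a=np.radians(60);p=wb(314,55,4);print(p,p[:2]-100*np.array([np.cos(a),np.sin(a)]))
# sleeves in other view
for u in (207,225,400,415):
  pass
im=cv2.imread('pics/w4.png');cv2.imwrite('pics/w4c.png',cv2.resize(im[40:130,180:450],None,fx=2.9,fy=2.9,interpolation=cv2.INTER_CUBIC))
"
```

```text
[ 656.7 -122.4    4. ] [ 606.7        -209.00254038]
```

View pics/w4c.png

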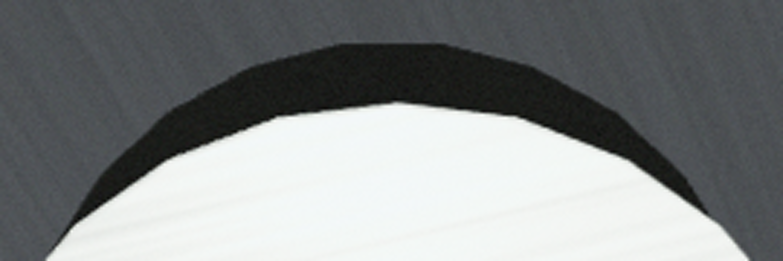

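>>> drive_tool:
  plan:
    - [0, 0, 0, 0.2, 0, 0.2, 1]
    - [0, 0, 0, 0, 0, 0.3, 1]
    - [0, 0, 0, 0, 0, 0.3, 1]
    - [0, 0, 0, 0, 0, 0.14, 1]
    - [0, 0, 0, 0, 0, 0, 1]
    - [0, 0, 0, 0, 0, 0, 1]

```text
time: 10.58
ee_pos: [0.606, -0.215, 0.0234]
tool_rot: [2.722, 1.569, 0.001]
wrist_force: [-0.3, -0.2, -3.4]
grip_width: 0.366
```

```bash
python3 -c "
from h import *
go(604,-213,21,60)
"
```

```text
t10.57 pos [ 606.  -215.    23.4] yaw 59.9 grip 0.366 F [-0.3 -0.2 -3.4]
 turn [ 0.01 -0.   -0.01] shift [ 0.01 -0.05  0.05] j [ 0.54  0.84 -0.39  1.65  0.43  0.74 -0.58]
```

>>> drive_tool:
  plan:
    - [0, 0, 0, 0, 0, 0.05, 1]
    - [0, 0, 0, 0, 0, 0, 1]
    - [0, 0, 0, 0, 0, 0.02, 1]
    - [0, 0, 0, 0, 0, 0, 1]

```text
time: 11.08
ee_pos: [0.6063, -0.2151, 0.0212]
tool_rot: [2.721, 1.568, 0.001]
wrist_force: [-3.3, -0.7, 9.2]
grip_width: 0.364
```

>>> drive_tool:
  plan:
    - [0, 0, 0, 0, 0, 0, -0.1]
    - [0, 0, 0, 0, 0, 0, -1]
    - [0, 0, 0, 0, 0, 0, -1]
    - [0, 0, 0, 0, 0, 0, -1]
    - [0, 0, 0, 0, 0, -0.4, -1]
    - [0, 0, 0, 0, 0, -0.8, -1]
    - [0, 0, 0, 0, 0, -0.8, -1]
    - [0, 0, 0, 0, 0, -0.8, -1]
    - [0, 0, 0, 0, 0, -0.8, -1]
    - [0, 0, 0, 0, 0, 0, -1]

```text
time: 12.32
ee_pos: [0.6082, -0.2151, 0.2048]
tool_rot: [2.717, 1.566, 0.008]
wrist_force: [-0.2, -0.3, -0.5]
grip_width: 1.0
```

```bash
python3 -c "
from h import *
go(604,-213,21,60)
snap('wrist','w5');im=snap('top','t5')
for r in brass(im,robot.camera_params('top')): print(r)
"
```

```text
t12.32 pos [ 608.2 -215.1  204.8] yaw 59.9 grip 1.000 F [-0.2 -0.3 -0.5]
 turn [ 0.07 -0.02 -0.01] shift [-0.01 -0.09  3.68] j [ 0.6   0.61 -0.48  1.57  0.31  1.04 -0.49]
(628, 627, 355, 270, -85.4, [60.0, 166.0])
(523, -12, 62, 28, -18.9, [288.0, 198.0])
(445, -86, 92, 26, 25.9, [313.0, 225.0])
(414, -208, 84, 28, 47.4, [357.0, 236.0])
(403, 193, 63, 29, -21.5, [214.0, 243.0])
(351, 310, 85, 43, 11.3, [173.0, 263.0])
```

View pics/w5.png

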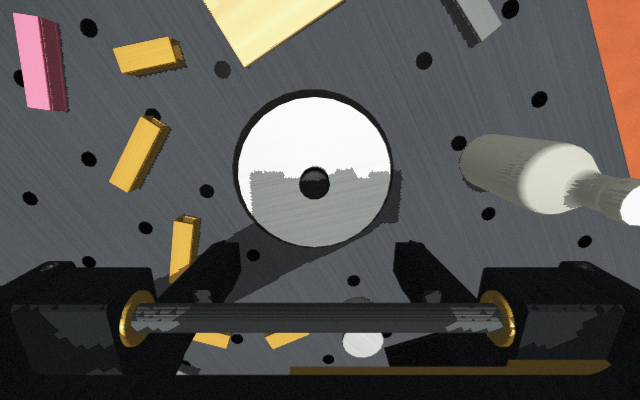

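View pics/t5.png

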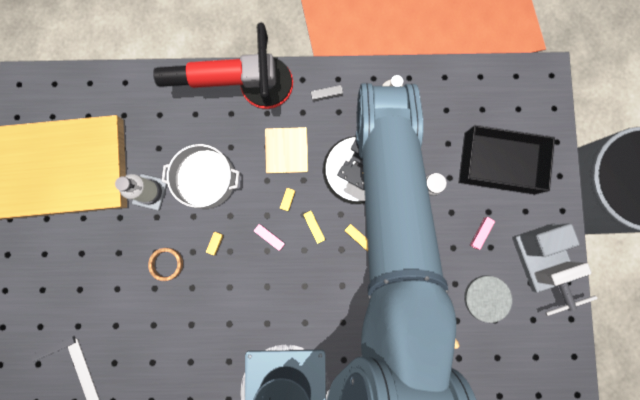

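```bash
python3 -c "
from h import *
go(444,-87,180,25.7)
im=cv2.imread('pics/t5.png');cv2.imwrite('pics/t5c.png',cv2.resize(im[130:230,100:260],None,fx=5,fy=5,interpolation=cv2.INTER_CUBIC))
for r in brass(cv2.imread('pics/w5.png'),robot.camera_params('wrist'),wristT()): print(r)
"
```

```text
t12.43 pos [ 605.7 -214.8  200.5] yaw 59.9 grip 0.997 F [ 0.1  0.2 -0.5]
 turn [ 0.01 -0.    5.71] shift [-1.8  -3.71  0.41] j [ 0.6   0.61 -0.48  1.57  0.31  1.03 -0.49]
(645, -62, 134, 58, -30.1, [248.0, 21.0])
(522, -12, 61, 25, -19.4, [144.0, 54.0])
(447, -83, 96, 26, 23.8, [135.0, 153.0])
(412, -208, 88, 25, 47.4, [180.0, 249.0])
(278, -252, 63, 9, 41.1, [123.0, 322.0])
(367, -333, 48, 25, -48.1, [213.0, 339.0])
(460, -383, 60, 24, -4.0, [283.0, 338.0])
```

View pics/t5c.png

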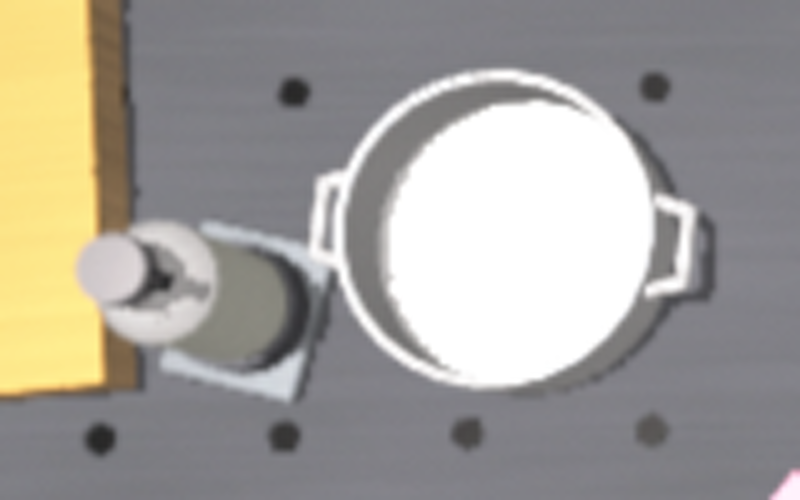

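```bash
python3 -c "
from h import *
P=robot.camera_params('top')
print(back(P,(199,175.6),.064)*1000, back(P,(149.4,192.2),.01)*1000)
"
```

```text
[586.37229154 225.21863181  64.        ] [549.98599375 381.87959763  10.        ]
```

>>> drive_tool:
  plan:
    - [0, 0, 0.95, 0, 0, 0, -1]
    - [0, 0, 0.95, 0, 0, 0, -1]
    - [0, 0, 0.95, 0, 0, 0, -1]
    - [0, 0, 0.95, 0, 0, 0, -1]
    - [0, 0, 0.95, 0, 0, 0, -1]
    - [0, 0, 0.96, 0, 0, 0, -1]
    - [0, 0, 0, -0.36, -0.75, 0.1, -1]
    - [0, 0, 0, -0.36, -0.75, 0.1, -1]
    - [0, 0, 0, -0.36, -0.75, 0.1, -1]
    - [0, 0, 0, -0.36, -0.75, 0.1, -1]
    - [0, 0, 0, -0.36, -0.71, 0, -1]
    - [0, 0, 0, 0, 0, 0, -1]
    - [0, 0, 0, 0, 0, 0, -1]

```text
time: 14.05
ee_pos: [0.4445, -0.0869, 0.1794]
tool_rot: [-3.063, -0.697, 0.0]
wrist_force: [1.2, 0.2, 0.8]
grip_width: 1.005
```

```bash
python3 -c "
from h import *
go(444,-87,180,25.7)
im=snap('wrist','w6')
for r in brass(im,robot.camera_params('wrist'),wristT()): print(r)
"
```

```text
t14.05 pos [444.5 -86.9 179.4] yaw 25.7 grip 1.005 F [1.2 0.2 0.8]
 turn [-0.    0.   -0.01] shift [-0.01 -0.   -0.01] j [ 0.45  0.32 -0.41  2.07  0.18  0.78 -1.2 ]
(602, -40, 70, 26, -64.4, [343.0, 12.0])
(524, -11, 59, 24, -19.2, [281.0, 83.0])
(405, 193, 61, 24, -21.9, [46.0, 105.0])
(446, -83, 91, 24, 24.8, [314.0, 182.0])
(423, -198, 57, 24, 46.1, [391.0, 238.0])
(484, -382, 18, 13, -6.5, [555.0, 262.0])
(396, -384, 54, 8, 44.5, [510.0, 320.0])
(173, 59, 46, 7, 12.2, [122.0, 326.0])
(326, -302, 30, 10, -64.4, [425.0, 335.0])
```

View pics/w6.png

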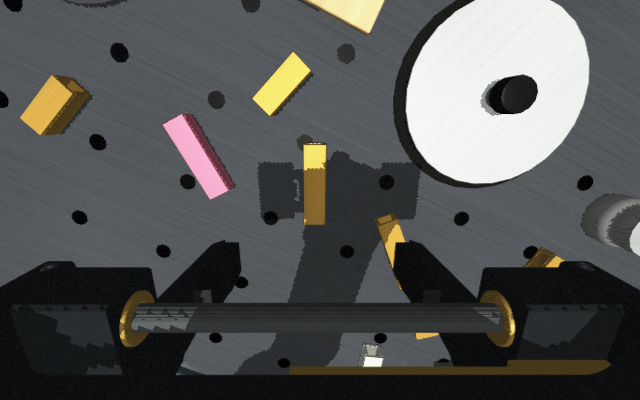

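>>> drive_tool:
  plan:
    - [0, 0, 0, 0.03, -0.03, 0.5, -1]
    - [0, 0, 0, 0, 0, 0.7, -1]
    - [0, 0, 0, 0, 0, 0.7, -1]
    - [0, 0, 0, 0, 0, 0.7, -1]
    - [0, 0, 0, 0, 0, 0.5, -1]
    - [0, 0, 0, 0, 0, 0.3, -1]
    - [0, 0, 0, 0, 0, 0.1, -1]
    - [0, 0, 0, 0, 0, 0, -1]
    - [0, 0, 0, 0, 0, 0, 1]
    - [0, 0, 0, 0, 0, 0, 1]
    - [0, 0, 0, 0, 0, 0, 1]
    - [0, 0, 0, 0, 0, 0, 1]
    - [0, 0, 0, 0, 0, 0, 1]
    - [0, 0, 0, 0, 0, 0, 1]
    - [0, 0, 0, 0, 0, 0, 1]
  force: 45

```text
time: 15.98
ee_pos: [0.4449, -0.0845, 0.0047]
tool_rot: [-3.063, -0.698, 0.0]
wrist_force: [-0.2, 0.2, 0.6]
grip_width: 0.267
```

```bash
python3 -c "
from h import *
go(587,226,120,70)"
```

```text
t15.97 pos [444.9 -84.5   4.7] yaw 25.7 grip 0.267 F [-0.2  0.2  0.6]
 turn [-0.    0.   -7.39] shift [ 6.81  0.55 -2.31] j [ 0.29  0.65 -0.24  2.15  0.4   0.38 -1.4 ]
```

>>> drive_tool:
  plan:
    - [0, 0, 0, 0, 0, -0.2, 1]
    - [0, 0, 0, 0, 0, -0.6, 1]
    - [0, 0, 0, 0, 0, -0.6, 1]
    - [0, 0, 0, 0, 0, -0.6, 1]
    - [0, 0, -0.8, 0, 0, 0, 1]
    - [0, 0, -0.8, 0, 0, 0, 1]
    - [0, 0, -0.8, 0, 0, 0, 1]
    - [0, 0, -0.8, 0, 0, 0, 1]
    - [0, 0, -0.8, 0, 0, 0, 1]
    - [0, 0, -0.8, 0, 0, 0, 1]
    - [0, 0, -0.9, 0, 0, 0, 1]
    - [0, 0, 0, 0, 0, 0, 1]

```text
time: 17.48
ee_pos: [0.4447, -0.0847, 0.105]
tool_rot: [-2.723, -1.566, 0.0]
wrist_force: [-0.7, -0.7, -2.1]
grip_width: 0.271
```

```bash
python3 -c "
from h import *
go(627,202.5,110,60)"
```

```text
t17.48 pos [444.7 -84.7 105. ] yaw 59.8 grip 0.271 F [-0.7 -0.7 -2.1]
 turn [-0.    0.   -0.03] shift [ 6.8   0.29 -0.1 ] j [ 0.52  0.48 -0.52  2.12  0.4   0.64 -0.8 ]
```

>>> drive_tool:
  plan:
    - [0, 0, 0, 0.3, 0, 0, 1]
    - [0, 0, 0, 0.6, 0.03, 0, 1]
    - [0, 0, 0, 0.6, 0.03, 0, 1]
    - [0, 0, 0, 0.6, 0.03, 0, 1]
    - [0, 0, 0, 0.6, 0.03, 0, 1]
    - [0, 0, 0, 0.6, 0.03, 0, 1]
    - [0, 0, 0, 0.6, 0.03, 0, 1]
    - [0, 0, 0, 0.6, 0.03, 0, 1]
    - [0, 0, 0, 0.6, 0.03, 0, 1]
    - [0, 0, 0, 0.6, 0.03, 0, 1]
    - [0, 0, 0, 0.6, 0.02, 0, 1]
    - [0, 0, 0, 0.5, 0, 0, 1]
    - [0, 0, 0, 0, 0, 0, 1]
    - [0, 0, 0, 0, 0, 0, 1]

```text
time: 19.23
ee_pos: [0.6275, 0.2019, 0.1043]
tool_rot: [2.722, 1.567, -0.002]
wrist_force: [-0.7, -0.5, -2.2]
grip_width: 0.263
```

```bash
python3 -c "
from h import *
go(627,202.5,10.5,60)
snap('wrist','w7')"
```

```text
t19.23 pos [627.5 201.9 104.3] yaw 59.8 grip 0.263 F [-0.7 -0.5 -2.2]
 turn [-0.    0.01 -0.03] shift [ 0.01 -0.02  1.88] j [-0.06  0.76 -0.49  1.58  0.42  0.91 -1.22]
```

View pics/w7.png

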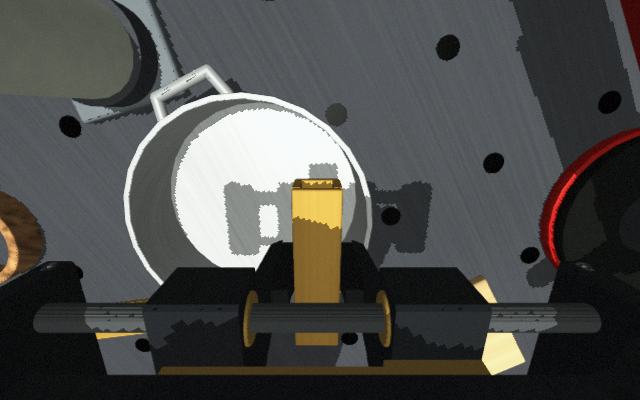

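```bash
python3 -c "
from h import *
a=np.radians(59.8);ex=np.array([np.cos(a),np.sin(a)]);ey=np.array([np.sin(a),-np.cos(a)])
for z in (64,):
  L,Rr,T=[wb(u,v,z)[:2] for u,v in ((124,198),(372,203),(248,95))]
  print(L,Rr,T, np.linalg.norm(L-Rr)); c=np.array([587,225.5])
  for p in (L,Rr,T): print((p-c)@ex,(p-c)@ey)
"
```

```text
[525.9 287.1] [670.  199.1] [636.  298.9] 168.84552111323535
22.504809061240845 -83.79321911179387
18.93380079873171 85.0145351531957
88.08574784828343 5.427801213072275
```

>>> drive_tool:
  plan:
    - [0, 0, 0, 0, -0.02, 0.3, 1]
    - [0, 0, 0, 0, 0, 0.5, 1]
    - [0, 0, 0, 0, 0, 0.5, 1]
    - [0, 0, 0, 0, 0, 0.3, 1]
    - [0, 0, 0, 0, 0, 0.2, 1]
    - [0, 0, 0, 0, 0, 0.08, 1]
    - [0, 0, 0, 0, 0, 0, 1]
    - [0, 0, 0, 0, 0, 0, 1]

```text
time: 20.27
ee_pos: [0.6278, 0.203, 0.0114]
tool_rot: [2.722, 1.567, 0.002]
wrist_force: [0.7, 0.7, -2.0]
grip_width: 0.268
```

>>> drive_tool:
  plan:
    - [0, 0, 0, 0, 0, 0, 0.35]
    - [0, 0, 0, 0, 0, 0, 0.3]
    - [0, 0, 0, 0, 0, 0, 0.3]

```text
time: 20.65
ee_pos: [0.6275, 0.203, 0.0111]
tool_rot: [-2.722, -1.568, -0.001]
wrist_force: [0.0, 1.1, 1.0]
grip_width: 0.349
```

Released cleanly; rise and look.

>>> drive_tool:
  plan:
    - [0, 0, 0, 0, 0, -0.4, 0.3]
    - [0, 0, 0, 0, 0, -0.8, 0.3]
    - [0, 0, 0, 0, 0, -0.8, 0]
    - [0, 0, 0, 0, 0, -0.8, -1]
    - [0, 0, 0, 0, 0, -0.4, -1]
    - [0, 0, 0, 0, 0, 0, -1]

```text
time: 21.4
ee_pos: [0.6281, 0.203, 0.1724]
tool_rot: [2.722, 1.567, 0.004]
wrist_force: [-0.3, -0.5, -0.8]
grip_width: 0.78
```

```bash
python3 -c "
from h import *
go(411,-210,170,47)
snap('wrist','w8');im=snap('top','t8')
for r in brass(im,robot.camera_params('top')): print(r)"
```

```text
t21.40 pos [628.1 203.  172.4] yaw 59.9 grip 0.780 F [-0.3 -0.5 -0.8]
 turn [ 0.02 -0.02  2.14] shift [-9.    2.46  0.05] j [-0.03  0.68 -0.52  1.54  0.38  1.02 -1.19]
(628, 627, 355, 270, -85.4, [59.0, 168.0])
(626, 200, 92, 23, 60.8, [214.0, 164.0])
(523, -12, 62, 28, -18.9, [287.0, 199.0])
(461, -387, 62, 28, -2.4, [422.0, 219.0])
(411, -211, 92, 27, 47.4, [361.0, 239.0])
(354, -321, 93, 28, -48.9, [400.0, 258.0])
```

View pics/w8.png

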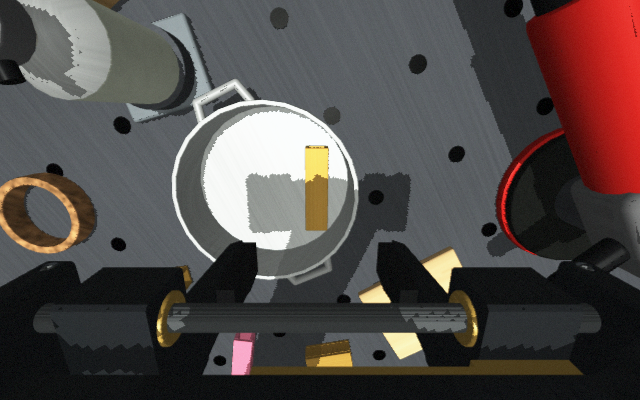

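>>> drive_tool:
  plan:
    - [0, 0, 0.7, 0, 0, 0, -1]
    - [0, 0, 0.7, 0, 0, 0, -1]
    - [0, 0, 0.7, 0, 0, 0, -1]
    - [0, 0, 0, -0.6, 0.16, 0, -1]
    - [0, 0, 0, -0.9, 0.25, 0, -1]
    - [0, 0, 0, -0.9, 0.25, 0, -1]
    - [0, 0, 0, -0.9, 0.25, 0, -1]
    - [0, 0, 0, -0.9, 0.25, 0, -1]
    - [0, 0, 0, -0.9, 0.25, 0, -1]
    - [0, 0, 0, -0.9, 0.25, 0, -1]
    - [0, 0, 0, -0.9, 0.25, 0, -1]
    - [0, 0, 0, -0.9, 0.25, 0, -1]
    - [0, 0, 0, -0.8, 0.2, 0, -1]
    - [0, 0, 0, -0.4, 0.1, 0, -1]
    - [0, 0, 0, 0, 0, 0, -1]
    - [0, 0, 0, 0, 0, 0, -1]

```text
time: 23.5
ee_pos: [0.4125, -0.21, 0.1701]
tool_rot: [-2.876, -1.261, 0.0]
wrist_force: [0.1, -0.0, -0.5]
grip_width: 0.998
```

```bash
python3 -c "
from h import *
im=snap('wrist','w9')
go(411,-210,4.5,47)
for r in brass(im,robot.camera_params('wrist'),wristT()): print(r)"
```

```text
t23.55 pos [ 412.7 -209.9  170.3] yaw 47.4 grip 0.998 F [ 0.2  0.7 -1. ]
 turn [-0.01 -0.    0.06] shift [-0.03 -0.02  3.32] j [ 0.76  0.36 -0.46  2.06  0.23  0.77 -0.58]
(384, -228, 88, 21, 47.5, [310.0, 217.0])
(475, -387, 33, 24, -3.9, [461.0, 263.0])
(355, -320, 89, 24, -49.0, [344.0, 288.0])
(122, -171, 56, 8, 28.3, [123.0, 322.0])
(475, -496, 53, 8, 64.8, [511.0, 323.0])
```

View pics/w9.png

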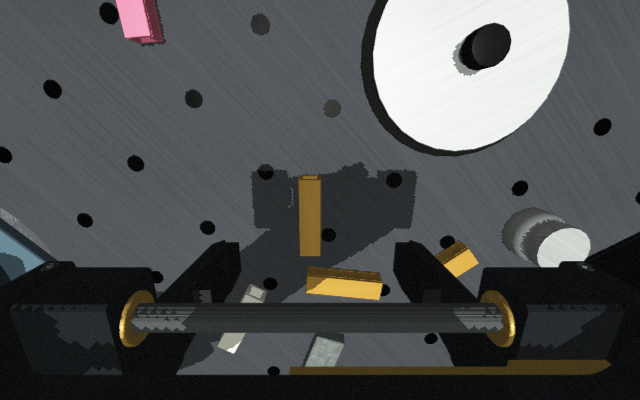

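```bash
python3 -c "
from h import *
im=snap('wrist','w10');go(384,-228,4.5,47.4)
for r in brass(im,robot.camera_params('wrist'),wristT()): print(r)"
```

```text
t23.60 pos [ 412.8 -209.9  170.4] yaw 47.4 grip 1.000 F [-0.4 -0.   0.3]
 turn [-0.01 -0.   -0.  ] shift [-0.66 -0.18  3.32] j [ 0.76  0.36 -0.46  2.06  0.23  0.77 -0.58]
(384, -229, 88, 22, 47.5, [309.0, 217.0])
(475, -387, 33, 24, -3.9, [461.0, 263.0])
(355, -320, 89, 24, -49.1, [344.0, 288.0])
(476, -494, 56, 8, 65.6, [510.0, 321.0])
(121, -171, 57, 7, 28.8, [123.0, 321.0])
```

>>> drive_tool:
  plan:
    - [0, 0, 0, -0.33, -0.09, 0, -1]
    - [0, 0, 0, -0.34, -0.09, 0.3, -1]
    - [0, 0, 0, 0, 0, 0.5, -1]
    - [0, 0, 0, 0, 0, 0, -1]
    - [0, 0, 0, 0, 0, 0, -1]

```text
time: 24.22
ee_pos: [0.3831, -0.2299, 0.1313]
tool_rot: [2.877, 1.26, 0.0]
wrist_force: [0.6, 0.7, 0.7]
grip_width: 0.999
```

```bash
python3 -c "
from h import *
im=snap('wrist','w11');go(384,-228,4.5,47.4)
for r in brass(im,robot.camera_params('wrist'),wristT()): print(r)"
```

```text
t24.27 pos [ 383.4 -230.   131.5] yaw 47.3 grip 0.996 F [ 0.  -0.3  0.3]
 turn [ 0.01 -0.   -0.02] shift [ 0.04 -0.02  2.54] j [ 0.8   0.4  -0.43  2.12  0.27  0.67 -0.55]
(386, -228, 90, 24, 48.1, [317.0, 194.0])
(462, -386, 60, 24, -4.2, [482.0, 259.0])
(355, -320, 89, 24, -49.1, [356.0, 281.0])
(138, -189, 55, 8, 30.1, [123.0, 322.0])
(444, -472, 50, 7, 65.1, [511.0, 322.0])
```

View pics/w11.png

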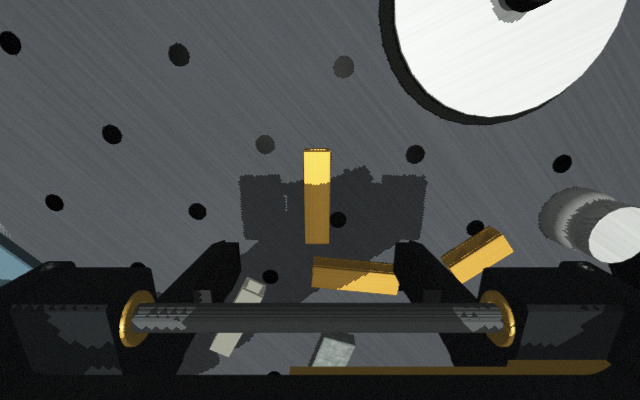

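>>> drive_tool:
  plan:
    - [0, 0, 0, 0.05, 0, 0.4, -1]
    - [0, 0, 0, 0, 0, 0.7, -1]
    - [0, 0, 0, 0, 0, 0.7, -1]
    - [0, 0, 0, 0, 0, 0.4, -1]
    - [0, 0, 0, 0, 0, 0.24, -1]
    - [0, 0, 0, 0, 0, 0.1, -1]
    - [0, 0, 0, 0, 0, 0, -1]
    - [0, 0, 0, 0, 0, 0, 1]
    - [0, 0, 0, 0, 0, 0, 1]
    - [0, 0, 0, 0, 0, 0, 1]
    - [0, 0, 0, 0, 0, 0, 1]
    - [0, 0, 0, 0, 0, 0, 1]
    - [0, 0, 0, 0, 0, 0, 1]
    - [0, 0, 0, 0, 0, 0, 1]

```text
time: 26.02
ee_pos: [0.3847, -0.2279, 0.0037]
tool_rot: [-2.878, -1.26, -0.0]
wrist_force: [1.1, -0.3, -0.2]
grip_width: 0.27
```

>>> drive_tool:
  plan:
    - [0, 0, 0, 0, 0, -0.2, 1]
    - [0, 0, 0, 0, 0, -0.6, 1]
    - [0, 0, 0, 0, 0, -0.6, 1]
    - [0, 0, 0, 0, 0, -0.6, 1]
    - [0, 0, -0.7, 0, 0, 0, 1]
    - [0, 0, -0.7, 0, 0, 0, 1]
    - [0, 0, -0.7, 0, 0, 0, 1]
    - [0, 0, 0, 0, 0, 0, 1]

```text
time: 27.02
ee_pos: [0.3843, -0.2279, 0.104]
tool_rot: [-2.723, -1.567, 0.0]
wrist_force: [-1.0, -0.2, -1.2]
grip_width: 0.265
```

```bash
python3 -c "
from h import *
go(587.5,226,110,60)"
```

```text
t27.02 pos [ 384.3 -227.9  104. ] yaw 59.8 grip 0.265 F [-1.  -0.2 -1.2]
 turn [-0.    0.   -0.03] shift [ 9.89 -1.02 -0.12] j [ 0.83  0.46 -0.47  2.13  0.36  0.62 -0.42]
```

>>> drive_tool:
  plan:
    - [0, 0, 0, 0.3, -0.03, 0, 1]
    - [0, 0, 0, 0.6, -0.06, 0, 1]
    - [0, 0, 0, 0.6, -0.06, 0, 1]
    - [0, 0, 0, 0.6, -0.06, 0, 1]
    - [0, 0, 0, 0.6, -0.06, 0, 1]
    - [0, 0, 0, 0.6, -0.06, 0, 1]
    - [0, 0, 0, 0.6, -0.06, 0, 1]
    - [0, 0, 0, 0.6, -0.06, 0, 1]
    - [0, 0, 0, 0.6, -0.06, 0, 1]
    - [0, 0, 0, 0.6, -0.06, 0, 1]
    - [0, 0, 0, 0.6, -0.06, 0, 1]
    - [0, 0, 0, 0.6, -0.06, 0, 1]
    - [0, 0, 0, 0.6, -0.06, 0, 1]
    - [0, 0, 0, 0.6, -0.06, 0, 1]
    - [0, 0, 0, 0.6, -0.06, 0, 1]
    - [0, 0, 0, 0.6, -0.06, 0, 1]
    - [0, 0, 0, 0.6, -0.06, 0, 1]
    - [0, 0, 0, 0, 0, 0, 1]
    - [0, 0, 0, 0, 0, 0, 1]

```text
time: 29.4
ee_pos: [0.5894, 0.2249, 0.1033]
tool_rot: [2.722, 1.568, -0.002]
wrist_force: [0.3, -1.1, -2.5]
grip_width: 0.265
```

```bash
python3 -c "
from h import *
snap('wrist','w12')
go(587,226.5,9.7,60)"
```

```text
t29.45 pos [589.6 224.2 103.3] yaw 59.8 grip 0.271 F [-0.7  0.2 -2.4]
 turn [-0.    0.02 -0.03] shift [ 0.01 -0.07  1.87] j [-0.12  0.72 -0.46  1.66  0.4   0.86 -1.27]
```

View pics/w12.png

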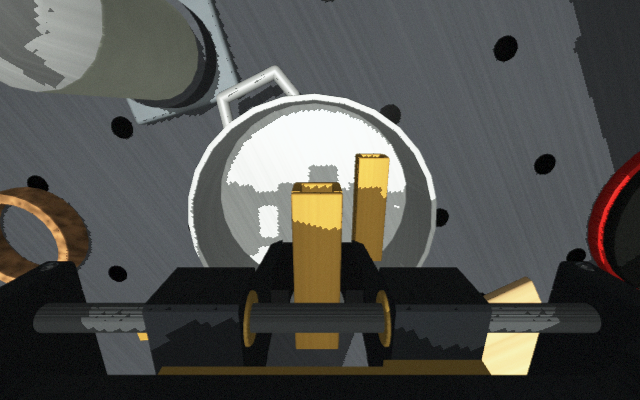

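```bash
python3 -c "
from h import *
o=robot.get_obs();R=Ro.from_rotvec(o['tool_rot']).as_matrix()
for p in ((358,157),(354,258),(388,158),(384,258)): print((R.T@(wb(*p,29)-o['ee_pos']*1000)).round(1))"
```

```text
[45.8 31.7 74.3]
[-41.3  32.1  74.4]
[45.  54.8 74.3]
[-41.4  58.   74.4]
```

>>> drive_tool:
  plan:
    - [0, 0, 0, 0, -0.05, 0.3, 1]
    - [0, 0, 0, 0, 0, 0.5, 1]
    - [0, 0, 0, 0, 0, 0.5, 1]
    - [0, 0, 0, 0, 0, 0.3, 1]
    - [0, 0, 0, 0, 0, 0.2, 1]
    - [0, 0, 0, 0, 0, 0.07, 1]
    - [0, 0, 0, 0, 0, 0, 1]
    - [0, 0, 0, 0, 0, 0, 1]

```text
time: 30.45
ee_pos: [0.5886, 0.2266, 0.0109]
tool_rot: [2.722, 1.568, 0.002]
wrist_force: [-0.5, -0.5, -2.7]
grip_width: 0.268
```

>>> drive_tool:
  plan:
    - [0, 0, 0, 0, 0, 0, 0.4]
    - [0, 0, 0, 0, 0, 0, 0.35]
    - [0, 0, 0, 0, 0, 0, 0.35]

```text
time: 30.82
ee_pos: [0.5884, 0.2264, 0.0105]
tool_rot: [2.722, 1.568, 0.001]
wrist_force: [-0.2, -0.4, -0.1]
grip_width: 0.327
```

>>> drive_tool:
  plan:
    - [0, 0, 0, 0, 0, -0.3, 0.35]
    - [0, 0, 0, 0, 0, -0.8, 0.3]
    - [0, 0, 0, 0, 0, -0.8, 0]
    - [0, 0, 0, 0, 0, -0.8, -1]
    - [0, 0, 0, 0, 0, -0.5, -1]
    - [0, 0, 0, 0, 0, 0, -1]

```text
time: 31.58
ee_pos: [0.5896, 0.2271, 0.1733]
tool_rot: [2.722, 1.567, 0.008]
wrist_force: [-1.0, -1.1, -0.3]
grip_width: 0.782
```

```bash
python3 -c "
from h import *
snap('wrist','w13');im=snap('top','t13')
go(355,-320,150,131)
for r in brass(im,robot.camera_params('top')): print(r)"
```

```text
t31.68 pos [587.9 226.1 170.2] yaw 59.9 grip 0.871 F [-0.7 -0.5 -0.5]
 turn [ -0.     0.   -11.85] shift [ -5.19 -10.68   0.4 ] j [-0.09  0.63 -0.5   1.63  0.35  0.97 -1.24]
(628, 629, 351, 270, -85.4, [52.0, 171.0])
(628, 201, 96, 23, 60.0, [213.0, 164.0])
(586, 222, 93, 23, 61.3, [205.0, 178.0])
(523, -12, 62, 28, -18.9, [288.0, 197.0])
(461, -387, 62, 28, -2.4, [422.0, 219.0])
(354, -321, 93, 28, -49.1, [400.0, 258.0])
```

View pics/w13.png

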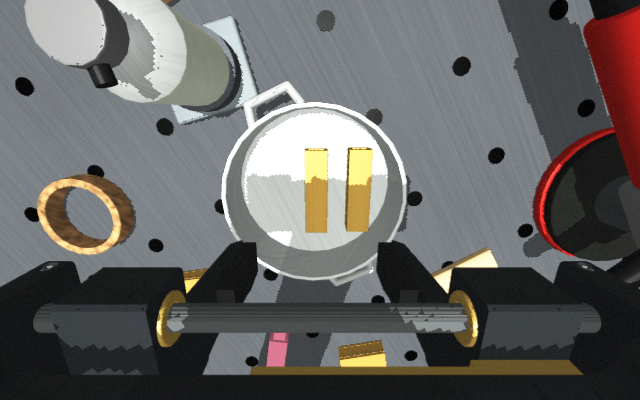

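>>> drive_tool:
  plan:
    - [0, 0, -0.98, 0, 0, 0, -1]
    - [0, 0, -0.98, 0, 0, 0, -1]
    - [0, 0, -0.98, 0, 0, 0, -1]
    - [0, 0, -0.98, 0, 0, 0, -1]
    - [0, 0, -0.98, 0, 0, 0, -1]
    - [0, 0, -0.98, 0, 0, 0, -1]
    - [0, 0, -0.98, 0, 0, 0, -1]
    - [0, 0, -0.98, 0, 0, 0, -1]
    - [0, 0, -0.98, 0, 0, 0, -1]
    - [0, 0, -0.98, 0, 0, 0, -1]
    - [0, 0, -0.98, 0, 0, 0, -1]
    - [0, 0, -0.98, 0, 0, 0, -1]
    - [0, 0, 0, 0, 0, 0, -1]

```text
time: 33.3
ee_pos: [0.5874, 0.2259, 0.1688]
tool_rot: [-1.317, -2.85, 0.002]
wrist_force: [0.1, 0.9, -0.1]
grip_width: 0.999
```

```bash
python3 -c "
from h import *
go(355,-320,150,131)"
```

```text
t33.30 pos [587.4 225.9 168.8] yaw 130.4 grip 0.999 F [ 0.1  0.9 -0.1]
 turn [-0.02 -0.01 -0.1 ] shift [ -5.19 -10.67   0.38] j [ 0.08  0.71 -0.78  1.62  0.56  1.05 -0.16]
```

>>> drive_tool:
  plan:
    - [0, 0, -0.1, -0.15, -0.31, 0, -1]
    - [0, 0, 0, -0.36, -0.74, 0, -1]
    - [0, 0, 0, -0.36, -0.74, 0, -1]
    - [0, 0, 0, -0.36, -0.74, 0, -1]
    - [0, 0, 0, -0.36, -0.74, 0, -1]
    - [0, 0, 0, -0.36, -0.74, 0, -1]
    - [0, 0, 0, -0.36, -0.74, 0, -1]
    - [0, 0, 0, -0.36, -0.74, 0, -1]
    - [0, 0, 0, -0.36, -0.74, 0, -1]
    - [0, 0, 0, -0.36, -0.74, 0, -1]
    - [0, 0, 0, -0.36, -0.74, 0, -1]
    - [0, 0, 0, -0.36, -0.74, 0, -1]
    - [0, 0, 0, -0.36, -0.74, 0.1, -1]
    - [0, 0, 0, -0.36, -0.74, 0.1, -1]
    - [0, 0, 0, -0.36, -0.74, 0.2, -1]
    - [0, 0, 0, 0, 0, 0, -1]
    - [0, 0, 0, 0, 0, 0, -1]

```text
time: 35.42
ee_pos: [0.3554, -0.3191, 0.1502]
tool_rot: [-1.303, -2.858, -0.0]
wrist_force: [-0.2, 0.1, 0.1]
grip_width: 0.996
```

```bash
python3 -c "
from h import *
im=snap('wrist','w14')
go(355,-320,4,131)
for r in brass(im,robot.camera_params('wrist'),wristT()): print(r)"
```

```text
t35.48 pos [ 355.9 -318.7  150.4] yaw 131.1 grip 1.000 F [1.7 0.5 0.1]
 turn [ 0.   -0.    0.01] shift [-0.01 -0.03  2.93] j [ 1.27  0.5  -0.79  2.02  0.49  0.82  0.91]
(158, -439, 93, 19, 28.5, [76.0, 155.0])
(353, -318, 91, 24, -49.8, [315.0, 190.0])
(451, -384, 58, 26, -6.1, [342.0, 290.0])
(627, -289, 60, 10, -34.2, [510.0, 325.0])
```

View pics/w14.png

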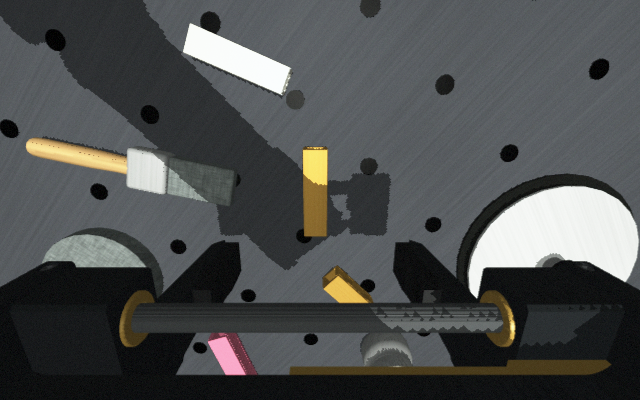

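>>> drive_tool:
  plan:
    - [0, 0, 0, 0, -0.02, 0.4, -1]
    - [0, 0, 0, 0, 0, 0.7, -1]
    - [0, 0, 0, 0, 0, 0.7, -1]
    - [0, 0, 0, 0, 0, 0.6, -1]
    - [0, 0, 0, 0, 0, 0.4, -1]
    - [0, 0, 0, 0, 0, 0.12, -1]
    - [0, 0, 0, 0, 0, 0, -1]
    - [0, 0, 0, 0, 0, 0, 1]
    - [0, 0, 0, 0, 0, 0, 1]
    - [0, 0, 0, 0, 0, 0, 1]
    - [0, 0, 0, 0, 0, 0, 1]
    - [0, 0, 0, 0, 0, 0, 1]
    - [0, 0, 0, 0, 0, 0, 1]
    - [0, 0, 0, 0, 0, 0, 1]

```text
time: 37.22
ee_pos: [0.355, -0.3203, 0.0042]
tool_rot: [-1.302, -2.859, 0.0]
wrist_force: [-0.7, -0.8, 0.1]
grip_width: 0.268
```

>>> drive_tool:
  plan:
    - [0, 0, 0, 0, 0, -0.2, 1]
    - [0, 0, 0, 0, 0, -0.6, 1]
    - [0, 0, 0, 0, 0, -0.6, 1]
    - [0, 0, 0, 0, 0, -0.6, 1]
    - [0, 0, 0.9, 0, 0, 0, 1]
    - [0, 0, 0.9, 0, 0, 0, 1]
    - [0, 0, 0.9, 0, 0, 0, 1]
    - [0, 0, 0.9, 0, 0, 0, 1]
    - [0, 0, 0.9, 0, 0, 0, 1]
    - [0, 0, 0.9, 0, 0, 0, 1]
    - [0, 0, 0.9, 0, 0, 0, 1]
    - [0, 0, 0.9, 0, 0, 0, 1]
    - [0, 0, 0.9, 0, 0, 0, 1]
    - [0, 0, 0.9, 0, 0, 0, 1]
    - [0, 0, 0.9, 0, 0, 0, 1]
    - [0, 0, 0.9, 0, 0, 0, 1]
    - [0, 0, 0.9, 0, 0, 0, 1]
    - [0, 0, 0.1, 0, 0, 0, 1]
    - [0, 0, 0, 0, 0, 0, 1]

```text
time: 39.6
ee_pos: [0.3551, -0.3201, 0.1044]
tool_rot: [-2.716, -1.579, -0.0]
wrist_force: [-0.1, 0.0, -2.2]
grip_width: 0.267
```

```bash
python3 -c "
from h import *
go(548,249,106,60)"
```

```text
t39.60 pos [ 355.1 -320.1  104.4] yaw 60.3 grip 0.267 F [-0.1  0.  -2.2]
 turn [-0.   -0.    0.06] shift [11.79 -2.35 -0.03] j [ 0.99  0.5  -0.43  2.06  0.34  0.65 -0.19]
```

>>> drive_tool:
  plan:
    - [0, 0, 0.06, 0.3, -0.06, 0, 1]
    - [0, 0, 0, 0.62, -0.12, 0, 1]
    - [0, 0, 0, 0.62, -0.12, 0, 1]
    - [0, 0, 0, 0.62, -0.12, 0, 1]
    - [0, 0, 0, 0.62, -0.12, 0, 1]
    - [0, 0, 0, 0.62, -0.12, 0, 1]
    - [0, 0, 0, 0.62, -0.12, 0, 1]
    - [0, 0, 0, 0.62, -0.12, 0, 1]
    - [0, 0, 0, 0.62, -0.12, 0, 1]
    - [0, 0, 0, 0.62, -0.12, 0, 1]
    - [0, 0, 0, 0.62, -0.12, 0, 1]
    - [0, 0, 0, 0.62, -0.12, 0, 1]
    - [0, 0, 0, 0.62, -0.12, 0, 1]
    - [0, 0, 0, 0.62, -0.12, 0, 1]
    - [0, 0, 0, 0.62, -0.12, 0, 1]
    - [0, 0, 0, 0.62, -0.12, 0, 1]
    - [0, 0, 0, 0.62, -0.12, 0, 1]
    - [0, 0, 0, 0.62, -0.13, 0, 1]
    - [0, 0, 0, 0.62, -0.13, 0, 1]
    - [0, 0, 0, 0.35, -0.1, 0, 1]

```text
time: 42.1
ee_pos: [0.5503, 0.2509, 0.1042]
tool_rot: [-2.72, -1.57, -0.0]
wrist_force: [-1.1, -0.3, -2.4]
grip_width: 0.266
```

>>> drive_tool:
  plan:
    - [0, 0, 0, 0, 0, 0, 1]
    - [0, 0, 0, 0, 0, 0, 1]

```text
time: 42.35
ee_pos: [0.55, 0.2474, 0.1038]
tool_rot: [2.722, 1.566, -0.003]
wrist_force: [-0.7, -0.2, -2.4]
grip_width: 0.265
```

```bash
python3 -c "
from h import *
snap('wrist','w15')
go(548,249,10,60)"
```

```text
t42.40 pos [550.1 247.2 103.9] yaw 59.8 grip 0.267 F [ 0.4 -0.3 -2.3]
 turn [ 0.    0.02 -0.03] shift [ 0.01 -0.05  1.88] j [-0.17  0.67 -0.45  1.74  0.38  0.82 -1.33]
```

View pics/w15.png

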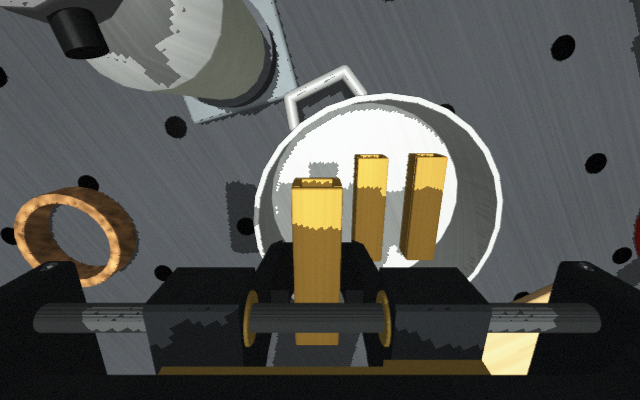

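>>> drive_tool:
  plan:
    - [0, 0, 0, 0, -0.06, 0.3, 1]
    - [0, 0, 0, 0, 0, 0.5, 1]
    - [0, 0, 0, 0, 0, 0.5, 1]
    - [0, 0, 0, 0, 0, 0.3, 1]
    - [0, 0, 0, 0, 0, 0.2, 1]
    - [0, 0, 0, 0, 0, 0.07, 1]
    - [0, 0, 0, 0, 0, 0, 1]
    - [0, 0, 0, 0, 0, 0, 1]

```text
time: 43.4
ee_pos: [0.5481, 0.251, 0.0113]
tool_rot: [2.722, 1.568, 0.002]
wrist_force: [-0.2, 0.3, -2.1]
grip_width: 0.266
```

>>> drive_tool:
  plan:
    - [0, 0, 0, 0, 0, 0, 0.4]
    - [0, 0, 0, 0, 0, 0, 0.35]
    - [0, 0, 0, 0, 0, 0, 0.35]

```text
time: 43.78
ee_pos: [0.5479, 0.2508, 0.011]
tool_rot: [2.722, 1.568, 0.001]
wrist_force: [-0.3, 0.3, 0.0]
grip_width: 0.326
```

>>> drive_tool:
  plan:
    - [0, 0, 0, 0, 0, -0.3, 0.35]
    - [0, 0, 0, 0, 0, -0.8, 0.3]
    - [0, 0, 0, 0, 0, -0.8, 0]
    - [0, 0, 0, 0, 0, -0.8, 0]
    - [0, 0, 0, 0, 0, -0.8, 0]
    - [0, 0, 0, 0, 0, -0.6, 1]
    - [0, 0, 0, 0, 0, 0, 1]
    - [0, 0, 0, 0, 0, 0, 1]

```text
time: 44.78
ee_pos: [0.5473, 0.2504, 0.2155]
tool_rot: [2.722, 1.568, -0.001]
wrist_force: [0.3, 0.7, -0.9]
grip_width: 0.182
```

```bash
python3 -c "
from h import *
snap('wrist','w16');im=snap('top','t16')
go(550,380,215,60)
for r in brass(im,robot.camera_params('top')): print(r)"
```

```text
t44.88 pos [547.  250.2 214.6] yaw 59.9 grip 0.095 F [-0.2  0.8  0.4]
 turn [-0.01  0.02 -0.02] shift [ 2.28 -1.24 -0.01] j [-0.13  0.53 -0.51  1.67  0.3   1.02 -1.27]
(758, 480, 68, 27, 50.4, [115.0, 121.0])
(624, 683, 270, 241, 4.5, [34.0, 171.0])
(627, 199, 92, 22, 59.4, [213.0, 164.0])
(586, 222, 93, 23, 61.3, [205.0, 178.0])
(548, 249, 94, 23, 60.4, [195.0, 192.0])
(523, -12, 62, 28, -18.9, [288.0, 197.0])
(461, -387, 62, 28, -2.4, [422.0, 219.0])
(403, 192, 63, 29, -21.9, [214.0, 243.0])
```

View pics/w16.png

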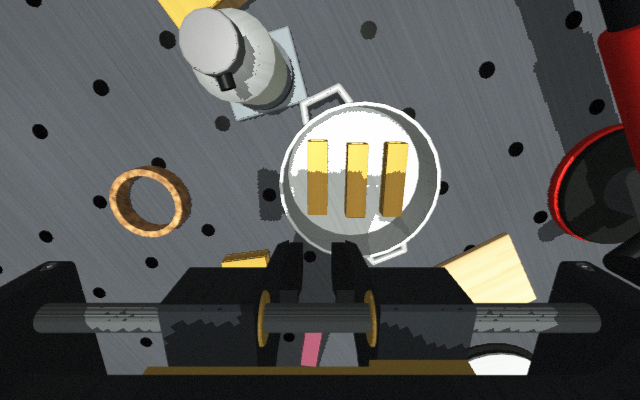

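View pics/t16.png

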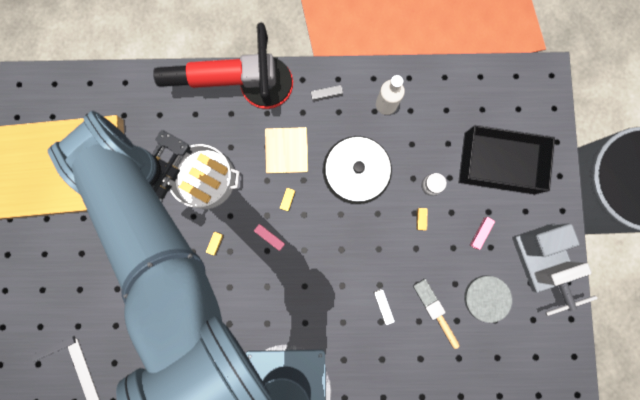

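```bash
python3 -c "
from h import *
im=cv2.imread('pics/w16.png');cv2.imwrite('pics/w16c.png',cv2.resize(im[0:110,160:310],None,fx=5,fy=5,interpolation=cv2.INTER_CUBIC))
print(wb(211,40,175))"
```

```text
[553.7 383.  175. ]
```

View pics/w16c.png

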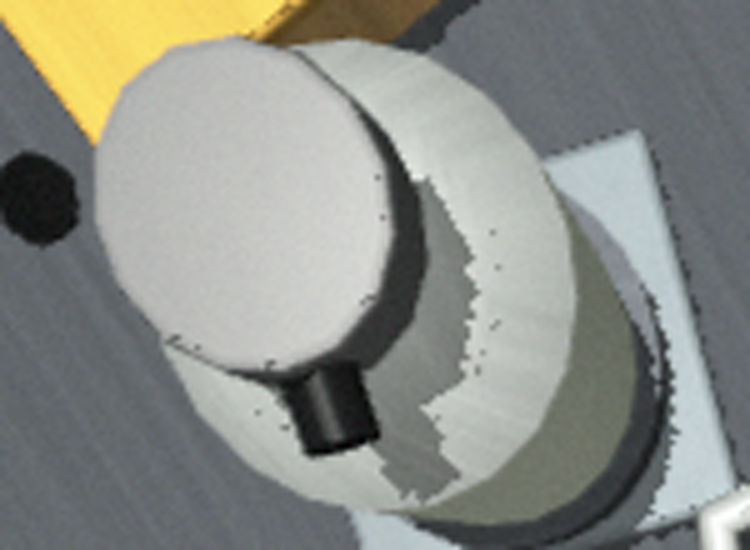

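>>> drive_tool:
  plan:
    - [0, 0, 0, 0.4, -0.2, 0, 1]
    - [0, 0, 0, 0.5, -0.27, 0, 1]
    - [0, 0, 0, 0.5, -0.27, 0, 1]
    - [0, 0, 0, 0.5, -0.27, 0, 1]
    - [0, 0, 0, 0.4, -0.23, 0, 1]
    - [0, 0, 0, 0, 0, 0, 1]
    - [0, 0, 0, 0, 0, 0, 1]
    - [0, 0, 0, 0, 0, 0, 1]

```text
time: 45.88
ee_pos: [0.5522, 0.3801, 0.2155]
tool_rot: [2.723, 1.565, -0.001]
wrist_force: [0.2, -0.7, -0.2]
grip_width: 0.003
```

```bash
python3 -c "
from h import *
go(551,381,178,60);snap('wrist','w17')
"
```

```text
t45.88 pos [552.2 380.1 215.5] yaw 59.8 grip 0.003 F [ 0.2 -0.7 -0.2]
 turn [ 0.    0.01 -0.03] shift [ 0.   -0.03  0.75] j [-0.34  0.65 -0.5   1.48  0.33  1.1  -1.44]
```

View pics/w17.png

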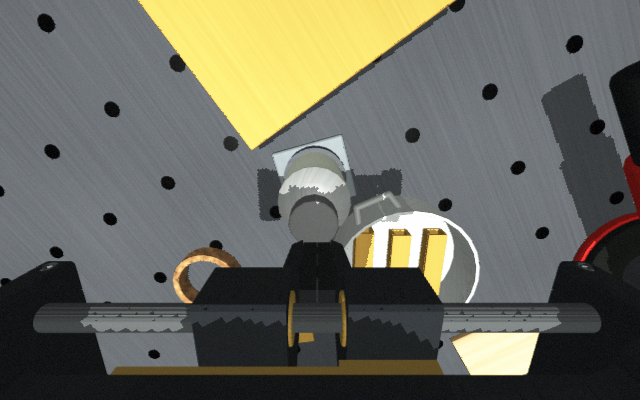

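```bash
python3 -c "
from h import *
print(wb(313.5,220,175))
"
```

```text
[553.7 387.3 175. ]
```

>>> drive_tool:
  plan:
    - [0, 0, 0, 0, 0, 0.3, 1]
    - [0, 0, 0, 0, 0, 0.3, 1]
    - [0, 0, 0, 0, 0, 0.15, 1]
    - [0, 0, 0, 0, 0, 0.1, 1]
    - [0, 0, 0, 0, 0, 0.1, 1]
    - [0, 0, 0, 0, 0, 0, 1]

```text
time: 46.68
ee_pos: [0.5514, 0.3809, 0.1685]
tool_rot: [2.722, 1.567, -0.002]
wrist_force: [-5.4, -3.6, 6.4]
grip_width: 0.005
```

>>> drive_tool:
  plan:
    - [0, 0, 0, 0, 0, 0.08, 1]
    - [0, 0, 0, 0, 0, 0, 1]
    - [0, 0, 0, 0, 0, 0, 1]

```text
time: 47.05
ee_pos: [0.5517, 0.3811, 0.1655]
tool_rot: [2.722, 1.567, -0.0]
wrist_force: [-4.6, -3.8, 9.6]
grip_width: 0.008
```

```bash
python3 -c "
from h import *
go(551,381,163,60)"
```

```text
t47.05 pos [551.7 381.1 165.5] yaw 59.9 grip 0.008 F [-4.6 -3.8  9.6]
 turn [ 0.01  0.   -0.02] shift [-0.01 -0.01  0.05] j [-0.36  0.7  -0.49  1.51  0.36  1.02 -1.46]
```

>>> drive_tool:
  plan:
    - [0, 0, 0, 0, 0, 0.05, 1]
    - [0, 0, 0, 0, 0, 0.03, 1]
    - [0, 0, 0, 0, 0, 0, 1]
    - [0, 0, 0, 0, 0, 0, 1]

```text
time: 47.55
ee_pos: [0.5518, 0.3813, 0.1652]
tool_rot: [2.721, 1.566, 0.002]
wrist_force: [-11.7, -10.9, 32.6]
grip_width: 0.009
```

>>> drive_tool:
  plan:
    - [0, 0, 0, 0, 0, -0.1, 1]
    - [0, 0, 0, 0, 0, -0.3, 1]
    - [0, 0, 0, 0, 0, -0.5, 1]
    - [0, 0, 0, 0, 0, -0.5, 1]
    - [0, 0, 0, 0, 0, 0, 1]

```text
time: 48.18
ee_pos: [0.5529, 0.3826, 0.2325]
tool_rot: [-2.722, -1.567, -0.008]
wrist_force: [0.1, 0.5, -0.2]
grip_width: 0.003
```

```bash
python3 -c "
from h import *
go(606,-215,180,60)"
```

```text
t48.17 pos [552.9 382.6 232.5] yaw 59.9 grip 0.003 F [ 0.1  0.5 -0.2]
 turn [ 0.02 -0.04 -0.02] shift [-9.82  6.9   1.05] j [-0.34  0.63 -0.51  1.46  0.32  1.13 -1.43]
```

>>> drive_tool:
  plan:
    - [0, 0, 0, -0.4, 0.28, 0, 1]
    - [0, 0, 0, -0.7, 0.5, 0, 1]
    - [0, 0, 0, -0.7, 0.5, 0, -1]
    - [0, 0, 0, -0.7, 0.5, 0, -1]
    - [0, 0, 0, -0.7, 0.5, 0, -1]
    - [0, 0, 0, -0.7, 0.5, 0.1, -1]
    - [0, 0, 0, -0.7, 0.5, 0.1, -1]
    - [0, 0, 0, -0.7, 0.5, 0.1, -1]
    - [0, 0, 0, -0.7, 0.5, 0.1, -1]
    - [0, 0, 0, -0.7, 0.5, 0.1, -1]
    - [0, 0, 0, -0.7, 0.5, 0.1, -1]
    - [0, 0, 0, -0.7, 0.5, 0.1, -1]
    - [0, 0, 0, -0.7, 0.5, 0.1, -1]
    - [0, 0, 0, -0.7, 0.45, 0.1, -1]
    - [0, 0, 0, -0.3, 0.15, 0.1, -1]
    - [0, 0, 0, 0, 0, 0, -1]
    - [0, 0, 0, 0, 0, 0, -1]

```text
time: 50.3
ee_pos: [0.6037, -0.2125, 0.1802]
tool_rot: [-2.719, -1.571, -0.001]
wrist_force: [-0.2, -0.1, 0.2]
grip_width: 1.0
```

```bash
python3 -c "
from h import *
im=snap('wrist','w18')
go(606.5,-215,21,60)"
```

```text
t50.35 pos [ 603.8 -212.4  180.4] yaw 60.0 grip 1.003 F [-0.4  0.6 -0.5]
 turn [-0.   -0.01  0.01] shift [-0.02  0.07  3.19] j [ 0.56  0.62 -0.42  1.6   0.28  0.99 -0.47]
```

View pics/w18.png

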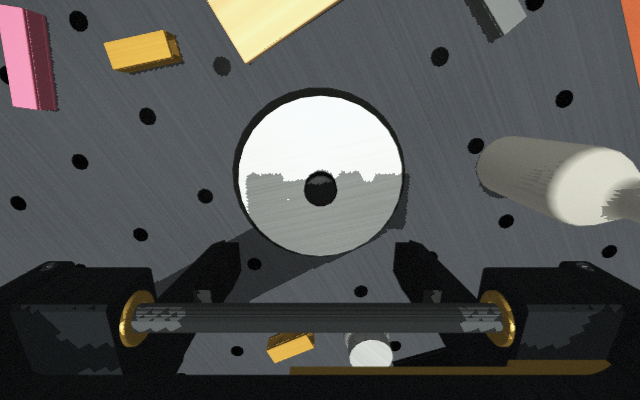

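>>> drive_tool:
  plan:
    - [0, 0, 0, 0.05, 0.07, 0.4, -1]
    - [0, 0, 0, 0, 0, 0.7, -1]
    - [0, 0, 0, 0, 0, 0.7, -1]
    - [0, 0, 0, 0, 0, 0.7, -1]
    - [0, 0, 0, 0, 0, 0.4, -1]
    - [0, 0, 0, 0, 0, 0.25, -1]
    - [0, 0, 0, 0, 0, 0.03, -1]
    - [0, 0, 0, 0, 0, 0, -1]
    - [0, 0, 0, 0, 0, 0, 1]
    - [0, 0, 0, 0, 0, 0, 1]
    - [0, 0, 0, 0, 0, 0, 1]
    - [0, 0, 0, 0, 0, 0, 1]
    - [0, 0, 0, 0, 0, 0, 1]
    - [0, 0, 0, 0, 0, 0, 1]
  force: 50

```text
time: 52.1
ee_pos: [0.6073, -0.2147, 0.0211]
tool_rot: [-2.722, -1.568, 0.001]
wrist_force: [-1.1, 0.1, 0.8]
grip_width: 0.368
```

>>> drive_tool:
  plan:
    - [0, 0, 0, 0, 0, -0.1, 1]
    - [0, 0, 0, 0, 0, -0.3, 1]
    - [0, 0, 0, 0, 0, -0.5, 1]
    - [0, 0, 0, 0, 0, -0.5, 1]
    - [0, 0, 0, 0, 0, -0.5, 1]
    - [0, 0, 0, 0, 0, 0, 1]
    - [0, 0, 0, 0, 0, 0, 1]

```text
time: 52.98
ee_pos: [0.607, -0.2148, 0.1156]
tool_rot: [-2.722, -1.567, 0.001]
wrist_force: [0.3, -1.0, -3.3]
grip_width: 0.371
```

```bash
python3 -c "
from h import *
im=snap('wrist','w19')
go(588,226,120,60)
o=robot.get_obs();R=Ro.from_rotvec(o['tool_rot']).as_matrix()
for z in (o['ee_pos'][2]*1000-6,): print(R.T@(wb(317,76,z)-o['ee_pos']*1000))"
```

```text
t53.02 pos [ 606.7 -214.6  115.1] yaw 59.9 grip 0.369 F [ 0.2 -0.3 -3.9]
 turn [-0.02  0.01 -0.02] shift [ 7.44 -4.73 -0.1 ] j [ 0.54  0.7  -0.39  1.62  0.32  0.88 -0.5 ]
[9.56915509e+01 9.09632228e-02 5.95240013e+00]
```

View pics/w19.png

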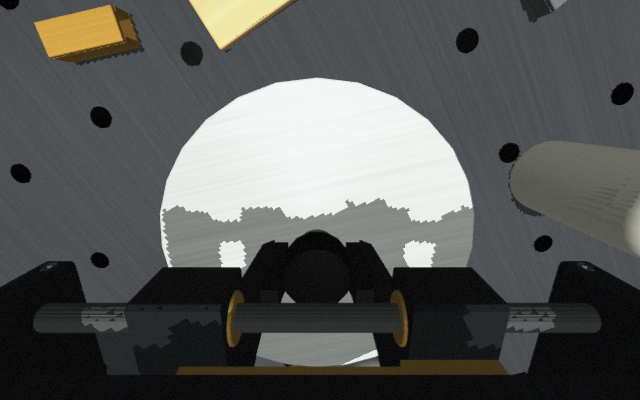

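>>> drive_tool:
  plan:
    - [0, 0, 0, 0.2, -0.13, -0.14, 1]
    - [0, 0, 0, 0.4, -0.25, 0, 1]
    - [0, 0, 0, 0.4, -0.25, 0, 1]
    - [0, 0, 0, 0.4, -0.25, 0, 1]
    - [0, 0, 0, 0.4, -0.25, 0, 1]
    - [0, 0, 0, 0.4, -0.25, 0, 1]
    - [0, 0, 0, 0.4, -0.25, 0, 1]
    - [0, 0, 0, 0.4, -0.25, 0, 1]
    - [0, 0, 0, 0.4, -0.25, 0, 1]
    - [0, 0, 0, 0.4, -0.25, 0, 1]
    - [0, 0, 0, 0.4, -0.25, 0, 1]
    - [0, 0, 0, 0.4, -0.25, 0, 1]
    - [0, 0, 0, 0.4, -0.25, 0, 1]
    - [0, 0, 0, 0.4, -0.25, 0, 1]
    - [0, 0, 0, 0.4, -0.25, 0, 1]
    - [0, 0, 0, 0.4, -0.25, 0, 1]
    - [0, 0, 0, 0.4, -0.25, 0, 1]
    - [0, 0, 0, 0.4, -0.25, 0, 1]
    - [0, 0, 0, 0.4, -0.25, 0, 1]
    - [0, 0, 0, 0, -0.1, 0, 1]

```text
time: 55.52
ee_pos: [0.5875, 0.2272, 0.1232]
tool_rot: [-2.718, -1.572, -0.001]
wrist_force: [-0.6, -0.1, -3.0]
grip_width: 0.369
```

>>> drive_tool:
  plan:
    - [0, 0, 0, 0, 0, 0, 1]
    - [0, 0, 0, 0, 0, 0, 1]
    - [0, 0, 0, 0, 0, 0, 1]

```text
time: 55.9
ee_pos: [0.5891, 0.2227, 0.1232]
tool_rot: [2.723, 1.565, -0.0]
wrist_force: [-0.1, 0.6, -3.6]
grip_width: 0.368
```

```bash
python3 -c "
from h import *
im=snap('wrist','w20')
go(587,224.7,76,60)"
```

```text
t55.95 pos [589.1 223.  123.2] yaw 59.8 grip 0.365 F [ 0.4 -0.2 -3.6]
 turn [ 0.    0.   -0.03] shift [ 0.01 -0.05  0.94] j [-0.14  0.68 -0.42  1.66  0.34  0.88 -1.22]
```

View pics/w20.png

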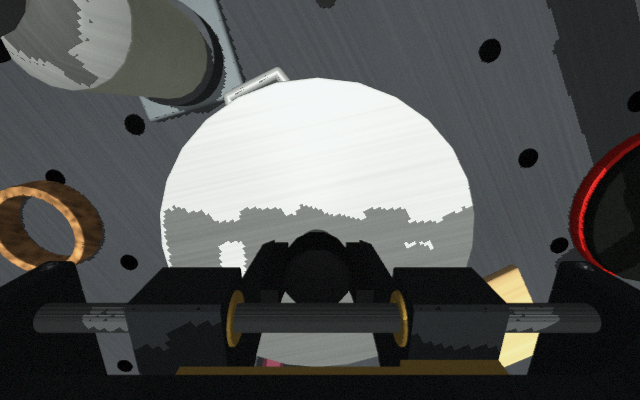

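Nearly identical to the view just after lifting off. Correct y by -0.05 and lower.

>>> drive_tool:
  plan:
    - [0, 0, 0, 0, -0.05, 0.2, 1]
    - [0, 0, 0, 0, 0, 0.2, 1]
    - [0, 0, 0, 0, 0, 0.2, 1]
    - [0, 0, 0, 0, 0, 0.2, 1]
    - [0, 0, 0, 0, 0, 0.1, 1]
    - [0, 0, 0, 0, 0, 0, 1]

```text
time: 56.7
ee_pos: [0.5864, 0.2251, 0.0777]
tool_rot: [-2.722, -1.568, 0.001]
wrist_force: [0.5, -0.3, -3.1]
grip_width: 0.366
```

>>> drive_tool:
  plan:
    - [0, 0, 0, 0, 0, 0.05, 1]
    - [0, 0, 0, 0, 0, 0.02, 1]
    - [0, 0, 0, 0, 0, 0, 1]

```text
time: 57.08
ee_pos: [0.5869, 0.2253, 0.0752]
tool_rot: [2.722, 1.567, 0.001]
wrist_force: [-0.4, -1.2, -1.1]
grip_width: 0.367
```

>>> drive_tool:
  plan:
    - [0, 0, 0, 0, 0, 0, 0]
    - [0, 0, 0, 0, 0, 0, -1]
    - [0, 0, 0, 0, 0, 0, -1]
    - [0, 0, 0, 0, 0, 0, -1]
    - [0, 0, 0, 0, 0, 0, -1]
    - [0, 0, 0, 0, 0, -0.4, -1]
    - [0, 0, 0, 0, 0, -0.8, -1]
    - [0, 0, 0, 0, 0, -0.8, -1]
    - [0, 0, 0, 0, 0, 0, -1]
    - [0, 0, 0, 0, 0, 0, -1]

```text
time: 58.32
ee_pos: [0.5865, 0.225, 0.175]
tool_rot: [2.722, 1.568, 0.0]
wrist_force: [-0.3, 0.4, 0.4]
grip_width: 0.997
```

```bash
python3 -c "
from h import *
im=snap('wrist','w21');snap('scene','s21');t=snap('top','t21')
go(403,192,150,-22); go(403,192,150,158)
for r in brass(t,robot.camera_params('top')): print(r)
s=cv2.imread('pics/s21.png');cv2.imwrite('pics/s21c.png',cv2.resize(s[150:260,340:500],None,fx=5,fy=5,interpolation=cv2.INTER_CUBIC))"
```

```text
t58.48 pos [585.9 224.8 173.6] yaw 59.9 grip 1.001 F [-0.  -0.5 -0.7]
 turn [ 0.    0.02 13.65] shift [-3.15  1.98  0.47] j [-0.13  0.61 -0.44  1.63  0.3   0.97 -1.2 ]
t58.48 pos [585.9 224.8 173.6] yaw 59.9 grip 1.001 F [-0.  -0.5 -0.7]
 turn [ -0.02   0.   -16.35] shift [ 3.15 -1.98  0.47] j [-0.13  0.61 -0.44  1.63  0.3   0.97 -1.2 ]
(627, 636, 337, 270, -85.4, [51.0, 171.0])
(523, -12, 62, 28, -18.9, [288.0, 198.0])
(461, -387, 62, 28, -2.4, [422.0, 219.0])
```

View pics/w21.png

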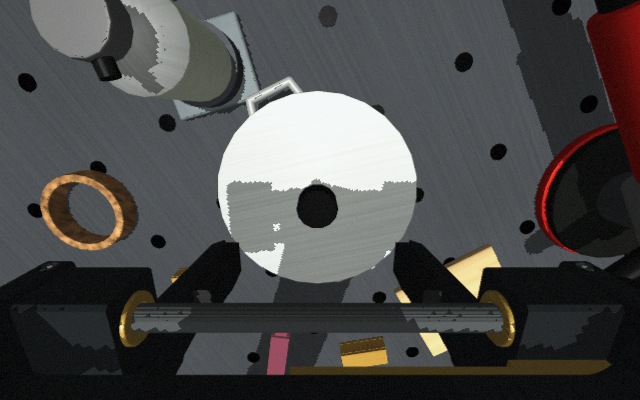

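View pics/s21c.png

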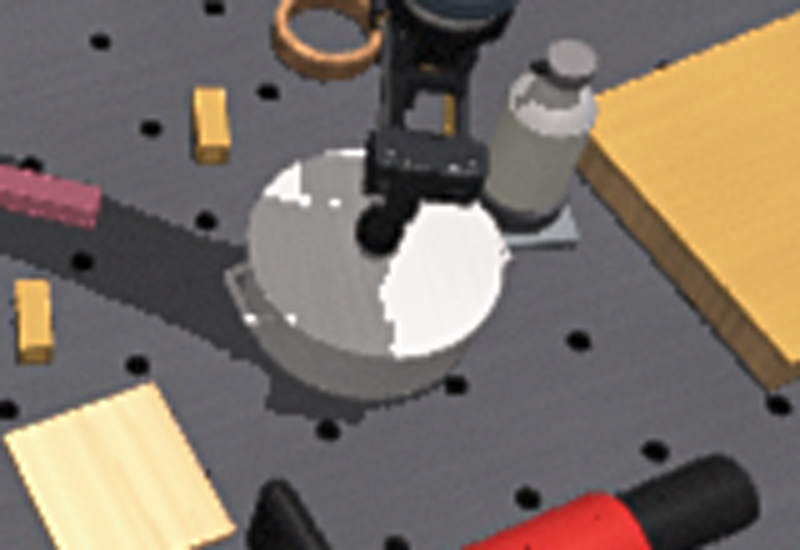

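```bash
python3 -c "
from h import *
P=robot.camera_params('top')
for p in [(77,91),(283,86),(290,309),(80,315)]: print((back(P,(250+p[0]/5,110+p[1]/5),.01)*1000).round(1))"
```

```text
[731.3  51.1  10. ]
[732.2 -68.2  10. ]
[601.4 -70.6  10. ]
[599.9  49.5  10. ]
```

>>> drive_tool:
  plan:
    - [0, 0, -0.98, 0, 0, 0, -1]
    - [0, 0, -0.98, 0, 0, 0, -1]
    - [0, 0, -0.98, 0, 0, 0, -1]
    - [0, 0, -0.98, 0, 0, 0, -1]
    - [0, 0, -0.98, 0, 0, 0, -1]
    - [0, 0, -0.98, 0, 0, 0, -1]
    - [0, 0, -0.98, 0, 0, 0, -1]
    - [0, 0, -0.98, 0, 0, 0, -1]
    - [0, 0, -0.98, 0, 0, 0, -1]
    - [0, 0, -0.98, 0, 0, 0, -1]
    - [0, 0, -0.98, 0, 0, 0, -1]
    - [0, 0, -0.98, 0, 0, 0, -1]
    - [0, 0, -0.98, 0, 0, 0, -1]
    - [0, 0, -0.98, 0, 0, 0, -1]
    - [0, 0, -0.98, 0, 0, 0, -1]
    - [0, 0, -0.98, 0, 0, 0, -1]
    - [0, 0, -0.67, 0, 0, 0, -1]
    - [0, 0, 0, 0, 0, 0, -1]

```text
time: 60.72
ee_pos: [0.5862, 0.225, 0.1737]
tool_rot: [-0.601, -3.082, 0.001]
wrist_force: [-0.1, -0.1, 0.4]
grip_width: 1.001
```

```bash
python3 -c "
from h import *
go(403,192,140,158)"
```

```text
t60.73 pos [586.2 225.  173.7] yaw 157.9 grip 1.001 F [-0.1 -0.1  0.4]
 turn [-0.01 -0.01 -0.01] shift [ 3.15 -1.98  0.67] j [ 0.11  0.72 -0.83  1.62  0.59  1.07  0.3 ]
```

>>> drive_tool:
  plan:
    - [0, 0, 0, 0.45, -0.28, 0, -1]
    - [0, 0, 0, 0.6, -0.38, 0, -1]
    - [0, 0, 0, 0.6, -0.38, 0, -1]
    - [0, 0, 0, 0.6, -0.38, 0.2, -1]
    - [0, 0, 0, 0.6, -0.38, 0.3, -1]
    - [0, 0, 0, 0.3, -0.18, 0.2, -1]
    - [0, 0, 0, 0, 0, 0, -1]
    - [0, 0, 0, 0, 0, 0, -1]

```text
time: 61.72
ee_pos: [0.4046, 0.1929, 0.1401]
tool_rot: [0.602, 3.083, 0.001]
wrist_force: [0.8, -0.5, -0.5]
grip_width: 1.003
```

```bash
python3 -c "
from h import *
im=snap('wrist','w22')
go(403,192,4,158)
for r in brass(im,robot.camera_params('wrist'),wristT()): print(r)"
```

```text
t61.77 pos [404.8 193.  140.2] yaw 157.9 grip 1.002 F [ 1.1 -0.1 -0.5]
 turn [ 0.01  0.01 -0.02] shift [ 0.03 -0.03  2.72] j [ 0.19  0.51 -0.89  2.1   0.56  0.79  0.13]
(347, 329, 91, 89, 43.1, [445.0, 75.0])
(401, 196, 62, 24, -22.5, [317.0, 194.0])
(545, 453, 113, 49, -3.1, [617.0, 217.0])
(611, 327, 82, 31, -2.6, [501.0, 319.0])
(457, -52, 77, 21, -34.7, [126.0, 321.0])
(526, -4, 57, 35, -22.1, [199.0, 353.0])
(656, 260, 377, 20, 67.9, [471.0, 368.0])
```

View pics/w22.png

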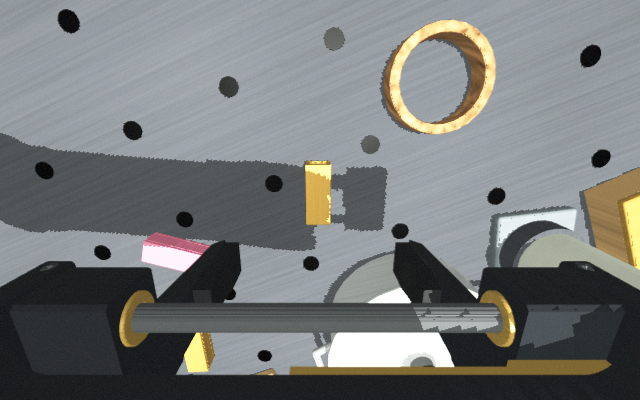

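>>> drive_tool:
  plan:
    - [0, 0, 0, 0.05, 0, 0.4, -1]
    - [0, 0, 0, 0, 0, 0.7, -1]
    - [0, 0, 0, 0, 0, 0.7, -1]
    - [0, 0, 0, 0, 0, 0.5, -1]
    - [0, 0, 0, 0, 0, 0.3, -1]
    - [0, 0, 0, 0, 0, 0.12, -1]
    - [0, 0, 0, 0, 0, 0, -1]
    - [0, 0, 0, 0, 0, 0, 1]
    - [0, 0, 0, 0, 0, 0, 1]
    - [0, 0, 0, 0, 0, 0, 1]
    - [0, 0, 0, 0, 0, 0, 1]
    - [0, 0, 0, 0, 0, 0, 1]
    - [0, 0, 0, 0, 0, 0, 1]
    - [0, 0, 0, 0, 0, 0, 1]

```text
time: 63.52
ee_pos: [0.4013, 0.1937, 0.0037]
tool_rot: [0.6, 3.084, 0.001]
wrist_force: [0.7, 1.5, -0.4]
grip_width: 0.269
```

>>> drive_tool:
  plan:
    - [0, 0, 0, 0, 0, -0.2, 1]
    - [0, 0, 0, 0, 0, -0.6, 1]
    - [0, 0, 0, 0, 0, -0.6, 1]
    - [0, 0, -0.92, 0, 0, 0, 1]
    - [0, 0, -0.92, 0, 0, 0, 1]
    - [0, 0, -0.92, 0, 0, 0, 1]
    - [0, 0, -0.92, 0, 0, 0, 1]
    - [0, 0, 0, 0, 0, 0, 1]

```text
time: 64.53
ee_pos: [0.401, 0.1932, 0.074]
tool_rot: [-0.0, -3.141, 0.0]
wrist_force: [-0.2, 0.2, -1.9]
grip_width: 0.266
```

```bash
python3 -c "
from h import *
go(636,29,70,180.7)"
```

```text
t64.53 pos [401.  193.2  74. ] yaw 180.0 grip 0.266 F [-0.2  0.2 -1.9]
 turn [-0.   -0.   -0.12] shift [-4.66 -3.34  0.08] j [ 0.14  0.65 -0.86  2.13  0.78  0.71  0.32]
```

>>> drive_tool:
  plan:
    - [0, 0, 0, -0.26, -0.18, -0.1, 1]
    - [0, 0, 0, -0.55, -0.4, 0, 1]
    - [0, 0, 0, -0.55, -0.4, 0, 1]
    - [0, 0, 0, -0.55, -0.4, 0, 1]
    - [0, 0, 0, -0.55, -0.4, 0, 1]
    - [0, 0, 0, -0.55, -0.4, 0, 1]
    - [0, 0, 0, -0.55, -0.4, 0, 1]
    - [0, 0, 0, -0.55, -0.4, 0, 1]
    - [0, 0, 0, -0.55, -0.36, 0, 1]
    - [0, 0, 0, 0, 0, 0, 1]
    - [0, 0, 0, 0, 0, 0, 1]
    - [0, 0, 0, 0, 0, 0, 1]

```text
time: 66.03
ee_pos: [0.6334, 0.0277, 0.0788]
tool_rot: [0.003, -3.141, -0.0]
wrist_force: [-0.9, -0.0, -1.9]
grip_width: 0.268
```

```bash
python3 -c "
from h import *
im=snap('wrist','w23')
go(636,29,14.5,180)"
```

```text
t66.08 pos [633.5  27.6  78.8] yaw -179.9 grip 0.268 F [ 0.3 -0.1 -2.2]
 turn [ 0.   -0.01  0.02] shift [-0.05  0.03  1.29] j [ 0.43  0.87 -0.82  1.65  0.75  0.97  0.91]
```

View pics/w23.png

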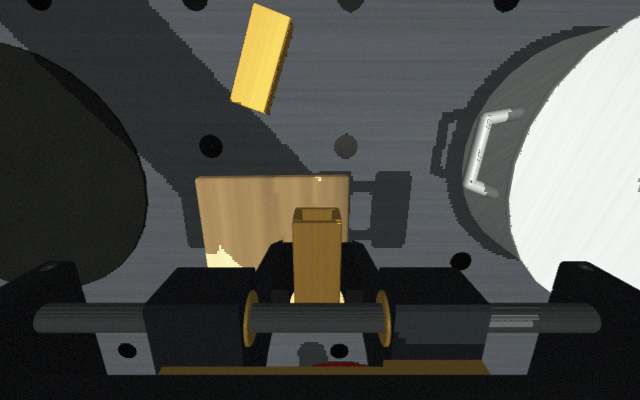

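```bash
python3 -c "
from h import *
print(wb(196,178,10),wb(349,175,10))"
```

```text
[603.3 -65.1  10. ] [600.7  52.2  10. ]
```

>>> drive_tool:
  plan:
    - [0, 0, 0, -0.06, 0, 0.3, 1]
    - [0, 0, 0, 0, 0, 0.4, 1]
    - [0, 0, 0, 0, 0, 0.3, 1]
    - [0, 0, 0, 0, 0, 0.2, 1]
    - [0, 0, 0, 0, 0, 0.07, 1]
    - [0, 0, 0, 0, 0, 0, 1]
    - [0, 0, 0, 0, 0, 0, 1]

```text
time: 66.95
ee_pos: [0.6378, 0.0268, 0.0158]
tool_rot: [-0.001, 3.141, 0.0]
wrist_force: [0.9, -0.1, -2.0]
grip_width: 0.266
```

>>> drive_tool:
  plan:
    - [0, 0, 0, 0, 0, 0.02, 1]
    - [0, 0, 0, 0, 0, 0, 0.4]
    - [0, 0, 0, 0, 0, 0, 0.1]
    - [0, 0, 0, 0, 0, 0, 0]
    - [0, 0, 0, 0, 0, -0.3, 0]
    - [0, 0, 0, 0, 0, -0.8, -1]
    - [0, 0, 0, 0, 0, -0.8, -1]
    - [0, 0, 0, 0, 0, -0.6, -1]
    - [0, 0, 0, 0, 0, 0, -1]

```text
time: 68.08
ee_pos: [0.6391, 0.0273, 0.1428]
tool_rot: [-0.001, 3.136, 0.001]
wrist_force: [0.5, -0.4, -0.9]
grip_width: 0.929
```

```bash
python3 -c "
from h import *
im=snap('wrist','w24')
go(523,-12,140,161)
for r in brass(im,robot.camera_params('wrist'),wristT()): print(r)"
```

```text
t68.12 pos [638.   26.7 140.8] yaw -180.0 grip 0.973 F [-0.6 -0.4 -0.2]
 turn [0.   0.02 3.17] shift [ 1.92 -1.48  0.02] j [ 0.45  0.8  -0.87  1.61  0.69  1.06  0.95]
(522, -10, 59, 24, -19.3, [273.0, 63.0])
(659, -5, 121, 112, 1.0, [287.0, 205.0])
(780, 229, 51, 6, 19.2, [499.0, 320.0])
```

View pics/w24.png

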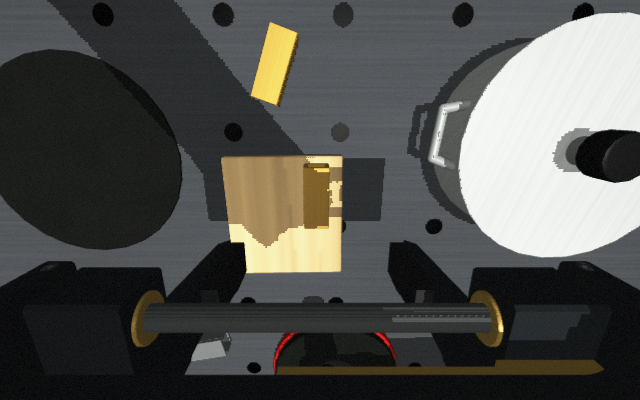

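>>> drive_tool:
  plan:
    - [0, 0, 0.8, 0, 0, 0, -1]
    - [0, 0, 0.8, 0, 0, 0, -1]
    - [0, 0, 0.8, 0, 0, 0, -1]
    - [0, 0, 0.77, 0, 0, 0, -1]
    - [0, 0, 0, 0.4, -0.3, 0, -1]
    - [0, 0, 0, 0.5, -0.4, 0, -1]
    - [0, 0, 0, 0.5, -0.4, 0, -1]
    - [0, 0, 0, 0.5, -0.38, 0, -1]
    - [0, 0, 0, 0, 0, 0, -1]
    - [0, 0, 0, 0, 0, 0, -1]

```text
time: 69.38
ee_pos: [0.5238, -0.0124, 0.139]
tool_rot: [-0.518, -3.099, -0.0]
wrist_force: [0.4, 0.6, -0.6]
grip_width: 1.0
```

```bash
python3 -c "
from h import *
im=snap('wrist','w25')
for r in brass(im,robot.camera_params('wrist'),wristT()): print(r)
go(522.5,-11,4,161)"
```

```text
(523, -9, 59, 23, -19.6, [319.0, 195.0])
(629, -8, 109, 74, 88.9, [371.0, 278.0])
(729, 144, 55, 7, -0.6, [510.0, 323.0])
(703, -3, 26, 20, 1.2, [376.0, 340.0])
(713, 32, 37, 14, 71.1, [407.0, 336.0])
t69.42 pos [524.1 -12.1 139.1] yaw 161.0 grip 1.001 F [-0.5 -0.   0.6]
 turn [0.01 0.   0.01] shift [0.04 0.01 2.7 ] j [ 0.59  0.62 -0.85  1.91  0.6   0.88  0.66]
```

>>> drive_tool:
  plan:
    - [0, 0, 0, 0.04, 0.02, 0.4, -1]
    - [0, 0, 0, 0, 0, 0.7, -1]
    - [0, 0, 0, 0, 0, 0.7, -1]
    - [0, 0, 0, 0, 0, 0.5, -1]
    - [0, 0, 0, 0, 0, 0.3, -1]
    - [0, 0, 0, 0, 0, 0.1, -1]
    - [0, 0, 0, 0, 0, 0, -1]
    - [0, 0, 0, 0, 0, 0, 1]
    - [0, 0, 0, 0, 0, 0, 1]
    - [0, 0, 0, 0, 0, 0, 1]
    - [0, 0, 0, 0, 0, 0, 1]
    - [0, 0, 0, 0, 0, 0, 1]
    - [0, 0, 0, 0, 0, 0, 1]
    - [0, 0, 0, 0, 0, 0, 1]

```text
time: 71.18
ee_pos: [0.5219, -0.0107, 0.0042]
tool_rot: [0.518, 3.099, 0.0]
wrist_force: [0.7, 0.4, 0.3]
grip_width: 0.271
```

>>> drive_tool:
  plan:
    - [0, 0, 0, 0, 0, -0.2, 1]
    - [0, 0, 0, 0, 0, -0.6, 1]
    - [0, 0, 0, 0, 0, -0.6, 1]
    - [0, 0, -0.79, 0, 0, 0, 1]
    - [0, 0, -0.79, 0, 0, 0, 1]
    - [0, 0, -0.79, 0, 0, 0, 1]
    - [0, 0, -0.79, 0, 0, 0, 1]
    - [0, 0, 0, 0, 0, 0, 1]

```text
time: 72.18
ee_pos: [0.5217, -0.011, 0.0745]
tool_rot: [-0.002, -3.141, -0.0]
wrist_force: [-0.3, -0.1, -2.3]
grip_width: 0.268
```

```bash
python3 -c "
from h import *
go(637,-48,74,180)"
```

```text
t72.17 pos [521.7 -11.   74.5] yaw 179.9 grip 0.268 F [-0.3 -0.1 -2.3]
 turn [ 0.   -0.   -0.01] shift [-2.31 -0.74  0.01] j [ 0.57  0.74 -0.84  1.95  0.77  0.81  0.86]
```

>>> drive_tool:
  plan:
    - [0, 0, 0, -0.3, -0.14, 0, 1]
    - [0, 0, 0, -0.5, -0.15, 0, 1]
    - [0, 0, 0, -0.5, -0.15, 0, 1]
    - [0, 0, 0, -0.5, -0.15, 0, 1]
    - [0, 0, 0, -0.51, -0.15, 0, 1]
    - [0, 0, 0, 0, 0, 0.3, 1]
    - [0, 0, 0, 0, 0, 0.3, 1]
    - [0, 0, 0, 0, 0, 0.3, 1]
    - [0, 0, 0, 0, 0, 0.2, 1]
    - [0, 0, 0, 0, 0, 0, 1]
    - [0, 0, 0, 0, 0, 0, 1]

```text
time: 73.55
ee_pos: [0.6377, -0.0477, 0.0196]
tool_rot: [0.0, 3.141, 0.0]
wrist_force: [0.4, 0.6, -1.3]
grip_width: 0.271
```

```bash
python3 -c "
from h import *
go(637,-48,15,180)"
```

```text
t73.55 pos [637.7 -47.7  19.6] yaw 180.0 grip 0.271 F [ 0.4  0.6 -1.3]
 turn [ 0.    0.01 -0.  ] shift [ 0.01 -0.01  0.09] j [ 0.51  0.96 -0.76  1.64  0.81  0.89  0.99]
```

>>> drive_tool:
  plan:
    - [0, 0, 0, 0, 0, 0.09, 1]
    - [0, 0, 0, 0, 0, 0, 1]
    - [0, 0, 0, 0, 0, 0, 0.4]
    - [0, 0, 0, 0, 0, 0, 0.1]
    - [0, 0, 0, 0, 0, 0, 0]
    - [0, 0, 0, 0, 0, -0.3, 0]
    - [0, 0, 0, 0, 0, -0.8, -1]
    - [0, 0, 0, 0, 0, -0.8, -1]
    - [0, 0, 0, 0, 0, -0.8, -1]
    - [0, 0, 0, 0, 0, 0, -1]

```text
time: 74.8
ee_pos: [0.6396, -0.0473, 0.1542]
tool_rot: [0.0, 3.135, -0.0]
wrist_force: [-0.5, 0.1, 0.1]
grip_width: 0.931
```

```bash
python3 -c "
from h import *
im=snap('wrist','w26');t=snap('top','t26')
go(461,-387,160,177);go(461,-387,160,-3);go(461,-387,160,87)
for r in brass(t,robot.camera_params('top')): print(r)"
```

```text
t74.90 pos [637.4 -48.  150.3] yaw 180.0 grip 0.993 F [-0.5 -0.1 -0.5]
 turn [-0.    0.01  0.5 ] shift [ 3.17 -6.95 -0.19] j [ 0.57  0.79 -0.88  1.6   0.68  1.07  1.08]
t74.90 pos [637.4 -48.  150.3] yaw 180.0 grip 0.993 F [-0.5 -0.1 -0.5]
 turn [-1.00e-02 -1.00e-02 -2.95e+01] shift [-3.17  6.95 -0.19] j [ 0.57  0.79 -0.88  1.6   0.68  1.07  1.08]
t74.90 pos [637.4 -48.  150.3] yaw 180.0 grip 0.993 F [-0.5 -0.1 -0.5]
 turn [0.00e+00 1.00e-02 1.55e+01] shift [-6.95 -3.17 -0.19] j [ 0.57  0.79 -0.88  1.6   0.68  1.07  1.08]
(628, 627, 355, 270, -85.4, [61.0, 166.0])
(625, 8, 72, 63, 16.7, [280.0, 163.0])
(461, -387, 62, 28, -2.4, [422.0, 219.0])
(351, 310, 85, 45, 13.3, [173.0, 263.0])
```

View pics/w26.png

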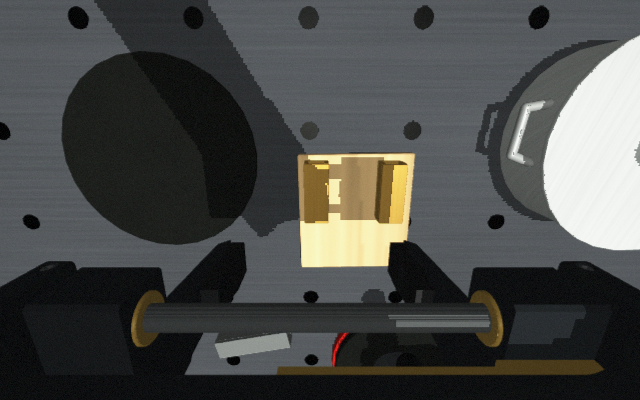

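View pics/t26.png

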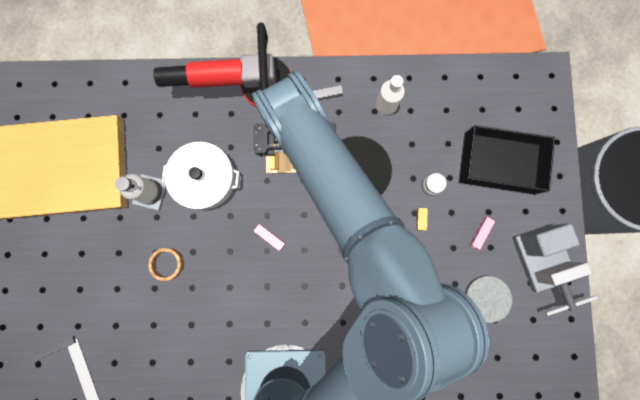

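>>> drive_tool:
  plan:
    - [0, 0, 0.5, 0, 0, 0, -1]
    - [0, 0, 0, 0.2, -0.45, 0, -1]
    - [0, 0, 0, 0.33, -0.72, 0, -1]
    - [0, 0, 0, 0.33, -0.72, 0, -1]
    - [0, 0, 0, 0.33, -0.72, 0, -1]
    - [0, 0, 0, 0.33, -0.72, 0, -1]
    - [0, 0, 0, 0.33, -0.72, 0, -1]
    - [0, 0, 0, 0.33, -0.72, 0, -1]
    - [0, 0, 0, 0.33, -0.72, 0, -1]
    - [0, 0, 0, 0.33, -0.72, 0, -1]
    - [0, 0, 0, 0.33, -0.72, 0, -1]
    - [0, 0, 0, 0, 0, 0, -1]
    - [0, 0, 0, 0, 0, 0, -1]

```text
time: 76.53
ee_pos: [0.4608, -0.3844, 0.1489]
tool_rot: [-0.082, -3.14, -0.003]
wrist_force: [0.7, -0.3, 0.1]
grip_width: 1.0
```

```bash
python3 -c "
from h import *
im=snap('wrist','w27')
for r in brass(im,robot.camera_params('wrist'),wristT()): print(r)
go(461,-387,4,176.5)"
```

```text
(460, -386, 63, 24, -3.9, [314.0, 193.0])
(619, -183, 84, 33, 15.5, [501.0, 319.0])
(598, -600, 83, 32, -21.4, [131.0, 319.0])
(686, -233, 389, 20, 87.1, [472.0, 368.0])
t76.58 pos [ 461.3 -384.   149.2] yaw 177.1 grip 1.004 F [0.2 0.3 0.3]
 turn [ 0.01 -0.    0.1 ] shift [ 0.   -0.06  2.9 ] j [ 1.23  0.74 -0.89  1.71  0.66  1.02  1.63]
```

View pics/w27.png

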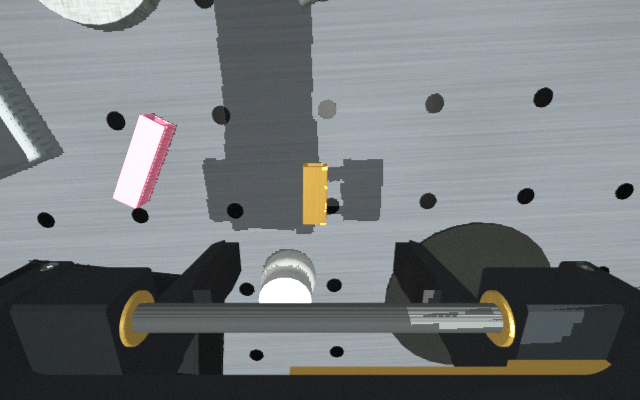

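>>> drive_tool:
  plan:
    - [0, 0, 0.1, 0, -0.05, 0.4, -1]
    - [0, 0, 0, 0, 0, 0.7, -1]
    - [0, 0, 0, 0, 0, 0.7, -1]
    - [0, 0, 0, 0, 0, 0.6, -1]
    - [0, 0, 0, 0, 0, 0.4, -1]
    - [0, 0, 0, 0, 0, 0.1, -1]
    - [0, 0, 0, 0, 0, 0, -1]
    - [0, 0, 0, 0, 0, 0, 1]
    - [0, 0, 0, 0, 0, 0, 1]
    - [0, 0, 0, 0, 0, 0, 1]
    - [0, 0, 0, 0, 0, 0, 1]
    - [0, 0, 0, 0, 0, 0, 1]
    - [0, 0, 0, 0, 0, 0, 1]
    - [0, 0, 0, 0, 0, 0, 1]

```text
time: 78.32
ee_pos: [0.4608, -0.3879, 0.0047]
tool_rot: [-0.099, -3.14, -0.0]
wrist_force: [-0.7, 1.1, -0.2]
grip_width: 0.271
```

>>> drive_tool:
  plan:
    - [0, 0, 0, 0, 0, -0.2, 1]
    - [0, 0, 0, 0, 0, -0.6, 1]
    - [0, 0, 0, 0, 0, -0.6, 1]
    - [0, 0, 0, 0, 0, -0.4, 1]
    - [0, 0, 0.96, 0, 0, 0, 1]
    - [0, 0, 0.96, 0, 0, 0, 1]
    - [0, 0, 0.96, 0, 0, 0, 1]
    - [0, 0, 0.96, 0, 0, 0, 1]
    - [0, 0, 0.96, 0, 0, 0, 1]
    - [0, 0, 0.96, 0, 0, 0, 1]
    - [0, 0, 0.96, 0, 0, 0, 1]
    - [0, 0, 0.96, 0, 0, 0, 1]
    - [0, 0, 0.96, 0, 0, 0, 1]
    - [0, 0, 0.96, 0, 0, 0, 1]
    - [0, 0, 0.96, 0, 0, 0, 1]
    - [0, 0, 0.96, 0, 0, 0, 1]
    - [0, 0, 0.96, 0, 0, 0, 1]
    - [0, 0, 0.96, 0, 0, 0, 1]
    - [0, 0, 0.96, 0, 0, 0, 1]
    - [0, 0, 0, 0, 0, 0, 1]

```text
time: 80.82
ee_pos: [0.4607, -0.3878, 0.0949]
tool_rot: [-2.22, -2.223, 0.0]
wrist_force: [-1.0, 0.2, -0.2]
grip_width: 0.263
```

```bash
python3 -c "
from h import *
go(705,-9,94,90)"
```

```text
t80.83 pos [ 460.7 -387.8   94.9] yaw 90.1 grip 0.263 F [-1.   0.2 -0.2]
 turn [-0.    0.    0.01] shift [7.58 4.89 0.02] j [ 0.98  0.7  -0.5   1.74  0.43  0.81  0.28]
```

>>> drive_tool:
  plan:
    - [0, 0, 0, 0.3, 0.19, 0, 1]
    - [0, 0, 0, 0.56, 0.36, 0, 1]
    - [0, 0, 0, 0.56, 0.36, 0, 1]
    - [0, 0, 0, 0.56, 0.36, 0, 1]
    - [0, 0, 0, 0.56, 0.36, 0, 1]
    - [0, 0, 0, 0.56, 0.36, 0, 1]
    - [0, 0, 0, 0.56, 0.36, 0, 1]
    - [0, 0, 0, 0.56, 0.36, 0, 1]
    - [0, 0, 0, 0.56, 0.36, 0, 1]
    - [0, 0, 0, 0.56, 0.36, 0, 1]
    - [0, 0, 0, 0.56, 0.36, 0, 1]
    - [0, 0, 0, 0.56, 0.36, 0, 1]
    - [0, 0, 0, 0.56, 0.36, 0, 1]
    - [0, 0, 0, 0.56, 0.38, 0, 1]
    - [0, 0, 0, 0, 0, 0, 1]
    - [0, 0, 0, 0, 0, 0, 1]
    - [0, 0, 0, 0, 0, 0, 1]

```text
time: 82.95
ee_pos: [0.7048, -0.0105, 0.0945]
tool_rot: [2.223, 2.22, -0.002]
wrist_force: [0.5, -0.1, -1.4]
grip_width: 0.263
```

```bash
python3 -c "
from h import *
im=snap('wrist','w28')
go(705,-9,15.4,90)"
```

```text
t83.00 pos [704.9 -10.5  94.6] yaw 89.9 grip 0.268 F [-0.7  0.  -1.5]
 turn [-0.    0.01 -0.01] shift [0.03 0.   1.58] j [ 0.25  0.84 -0.48  1.44  0.44  0.96 -0.35]
```

View pics/w28.png

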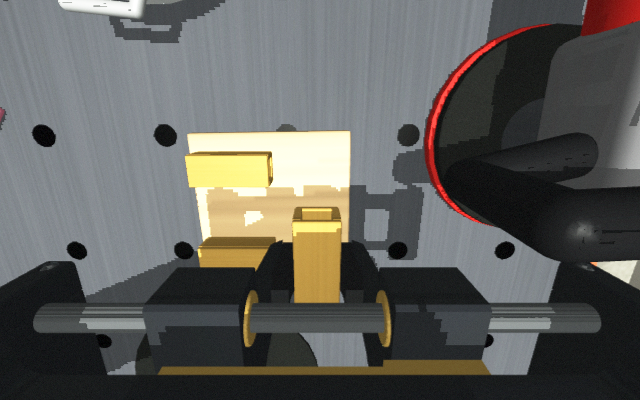

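```bash
python3 -c "
from h import *
t=cv2.imread('pics/top0.png');s=cv2.imread('pics/scene0.png')
a=cv2.resize(t[10:130,200:320],None,fx=5,fy=5,interpolation=cv2.INTER_CUBIC);b=cv2.resize(s[220:340,360:500],None,fx=5,fy=5,interpolation=cv2.INTER_CUBIC)
cv2.imwrite('pics/g1.png',a);cv2.imwrite('pics/g2.png',b)"
```

```text
(no output)
```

View pics/g1.png

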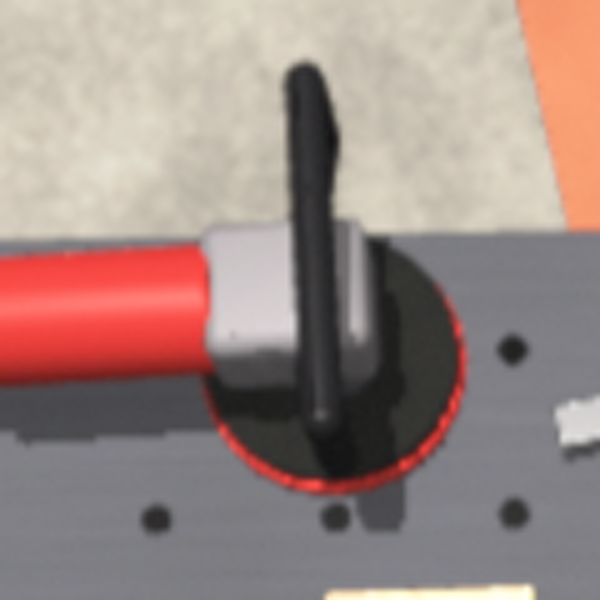

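View pics/g2.png

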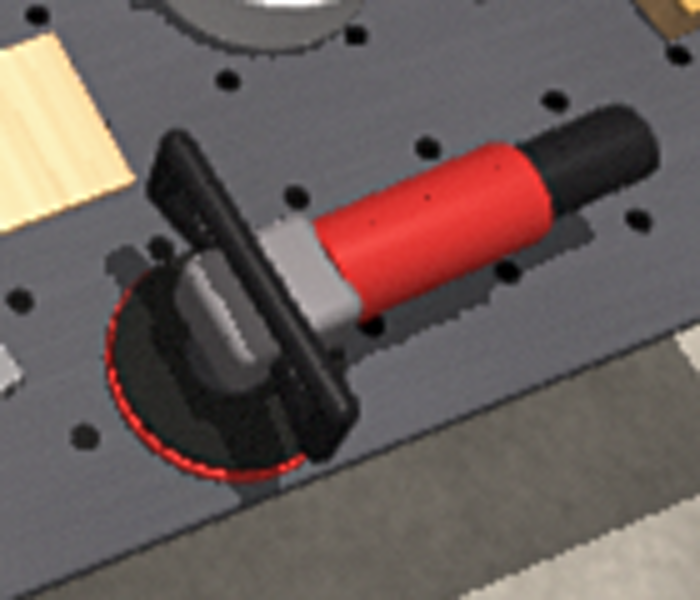

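```bash
python3 -c "
from h import *
P=robot.camera_params('top');Q=robot.camera_params('scene')
for z in (.06,.08,.1,.12,.14,.16):
  X=back(P,(264.4,93),z);print(z,X.round(3),np.round(proj(Q,X)))
print(back(P,(264.4,107),.0))"
```

```text
0.06 [0.818 0.047 0.06 ] [398. 271.]
0.08 [0.811 0.044 0.08 ] [398. 267.]
0.1 [0.803 0.042 0.1  ] [397. 262.]
0.12 [0.796 0.039 0.12 ] [396. 258.]
0.14 [0.788 0.036 0.14 ] [395. 253.]
0.16 [0.781 0.033 0.16 ] [394. 248.]
[0.79802927 0.05531546 0.        ]
```

>>> drive_tool:
  plan:
    - [0, 0, 0, 0, -0.4, -0.2, 1]
    - [0, 0, 0, 0, -0.5, -0.2, 1]
    - [0, 0, -0.96, 0, -0.3, 0, 1]
    - [0, 0, -0.96, 0, 0, 0, 1]
    - [0, 0, -0.96, 0, 0, 0, 1]
    - [0, 0, -0.96, 0, 0, 0, 1]
    - [0, 0, -0.96, 0, 0, 0, 1]
    - [0, 0, -0.96, 0, 0, 0, 1]
    - [0, 0, -0.96, 0, 0, 0, 1]
    - [0, 0, -0.96, 0, 0, 0, 1]
    - [0, 0, -0.96, 0, 0, 0, 1]
    - [0, 0, -0.96, 0, 0, 0, 1]
    - [0, 0, -0.96, 0, 0, 0, 1]
    - [0, 0, -0.96, 0, 0, 0, 1]
    - [0, 0, -0.96, 0, 0, 0, 1]
    - [0, 0, -0.96, 0, 0, 0, 1]
    - [0, 0, -0.96, 0, 0, 0, 1]
    - [0, 0, -0.6, 0, 0, 0, 1]
    - [0, 0, 0, 0, 0, 0, 1]
    - [0, 0, 0, 0, 0, 0, 1]

```text
time: 85.5
ee_pos: [0.6452, -0.0097, 0.1147]
tool_rot: [-0.003, -3.142, 0.001]
wrist_force: [-0.4, -0.7, -0.9]
grip_width: 0.267
```

```bash
python3 -c "
from h import *
im=snap('wrist','w29')
for r in brass(im,robot.camera_params('wrist'),wristT(),z=.034): print(r)
go(690,-10,60,180)"
```

```text
(667, -6, 137, 107, 0.9, [320.0, 215.0])
(648, -9, 24, 10, 89.9, [317.0, 214.0])
(759, 59, 50, 4, 6.8, [388.0, 319.0])
t85.55 pos [645.3  -9.5 114.8] yaw 179.9 grip 0.264 F [ 0.   0.7 -1.8]
 turn [-0.    0.   -0.02] shift [-0.89 -0.01  1.1 ] j [ 0.49  0.84 -0.85  1.6   0.71  1.03  1.  ]
```

View pics/w29.png

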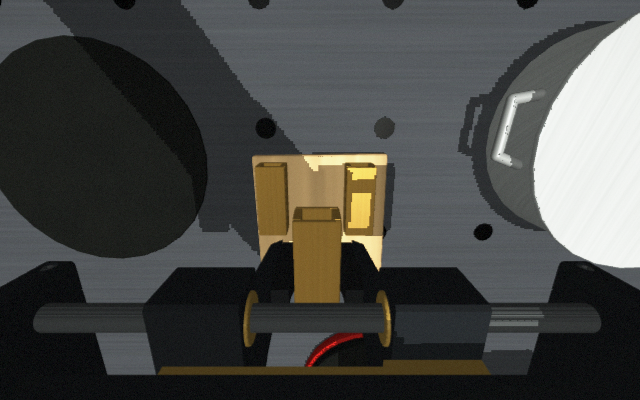

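>>> drive_tool:
  plan:
    - [0, 0, 0, -0.45, 0, 0, 1]
    - [0, 0, 0, -0.45, 0, 0.3, 1]
    - [0, 0, 0, 0, 0, 0.5, 1]
    - [0, 0, 0, 0, 0, 0.3, 1]
    - [0, 0, 0, 0, 0, 0, 1]
    - [0, 0, 0, 0, 0, 0, 1]

```text
time: 86.3
ee_pos: [0.6903, -0.009, 0.0603]
tool_rot: [0.0, 3.141, 0.0]
wrist_force: [1.0, -0.6, -1.7]
grip_width: 0.27
```

```bash
python3 -c "
from h import *
im=snap('wrist','w30')
go(690,-10,15.3,180)"
```

```text
t86.35 pos [690.6  -8.9  60.6] yaw 180.0 grip 0.271 F [-0.4  0.5 -1.2]
 turn [ 0.    0.01 -0.  ] shift [ 0.01 -0.02  0.91] j [ 0.43  0.97 -0.79  1.49  0.76  1.02  1.01]
```

View pics/w30.png

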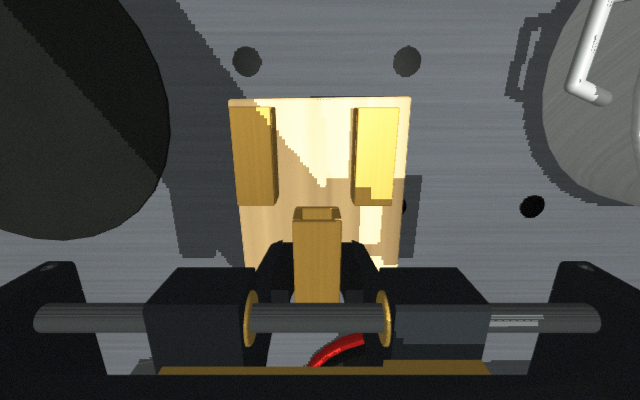

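>>> drive_tool:
  plan:
    - [0, 0, 0, 0, -0.01, 0.3, 1]
    - [0, 0, 0, 0, 0, 0.3, 1]
    - [0, 0, 0, 0, 0, 0.2, 1]
    - [0, 0, 0, 0, 0, 0.1, 1]
    - [0, 0, 0, 0, 0, 0, 1]
    - [0, 0, 0, 0, 0, 0, 1]

```text
time: 87.1
ee_pos: [0.6903, -0.0094, 0.0147]
tool_rot: [-0.0, -3.141, -0.0]
wrist_force: [-1.2, 0.1, 0.5]
grip_width: 0.267
```

>>> drive_tool:
  plan:
    - [0, 0, 0, 0, 0, 0, 0.4]
    - [0, 0, 0, 0, 0, 0, 0.3]
    - [0, 0, 0, 0, 0, 0, 0.25]
    - [0, 0, 0, 0, 0, -0.3, 0.25]
    - [0, 0, 0, 0, 0, -0.8, 0.2]
    - [0, 0, 0, 0, 0, -0.8, -1]
    - [0, 0, 0, 0, 0, -0.8, -1]
    - [0, 0, 0, 0, 0, -0.8, -1]
    - [0, 0, 0, 0, 0, 0, -1]

```text
time: 88.22
ee_pos: [0.6924, -0.0088, 0.1946]
tool_rot: [0.0, 3.135, 0.001]
wrist_force: [0.6, -0.5, -0.4]
grip_width: 0.831
```

```bash
python3 -c "
from h import *
im=snap('wrist','w31')
go(520,-100,220,180)"
```

```text
t88.28 pos [691.2  -9.3 192.1] yaw 180.0 grip 0.875 F [ 0.2  0.7 -0.9]
 turn [-0.    0.03 -0.  ] shift [ 3.42 -1.81 -0.56] j [ 0.47  0.82 -0.88  1.42  0.65  1.2   1.08]
```

View pics/w31.png

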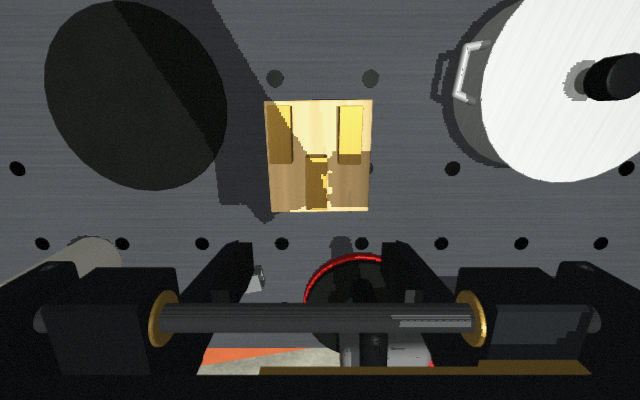

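>>> drive_tool:
  plan:
    - [0, 0, 0, 0.4, -0.5, -0.2, -1]
    - [0, 0, 0, 0.5, -0.8, -0.2, -1]
    - [0, 0, 0, 0.5, -0.8, -0.2, -1]
    - [0, 0, 0, 0.5, -0.8, 0, -1]
    - [0, 0, 0, 0.5, -0.8, 0, -1]
    - [0, 0, 0, 0.5, -0.8, 0, -1]
    - [0, 0, 0, 0.5, -0.8, 0, -1]
    - [0, 0, 0, 0.3, -0.8, 0, -1]
    - [0, 0, 0, 0, -0.5, 0, -1]
    - [0, 0, 0, 0, 0, 0, -1]
    - [0, 0, 0, 0, 0, 0, -1]

```text
time: 89.65
ee_pos: [0.5054, -0.3376, 0.2193]
tool_rot: [0.003, -3.141, -0.002]
wrist_force: [0.3, 1.1, 0.7]
grip_width: 0.999
```

```bash
python3 -c "
from h import *
t=snap('top','t32');s=snap('scene','s32');go(0,0,0)
a=cv2.resize(t[110:230,100:340],None,fx=3.3,fy=3.3,interpolation=cv2.INTER_CUBIC);cv2.imwrite('pics/t32c.png',a)
s0=cv2.imread('pics/scene0.png')
b=np.hstack([cv2.resize(x[150:250,360:480],None,fx=3.3,fy=3.3,interpolation=cv2.INTER_CUBIC) for x in (s0,s)]);cv2.imwrite('pics/s32c.png',b)"
```

```text
t89.75 pos [ 505.7 -337.5  219.6] yaw -179.8 grip 1.001 F [-0.2 -0.7 -0.1]
 turn [ 0.01 -0.   -0.  ] shift [10.1   6.78  4.39] j [ 1.15  0.68 -0.95  1.63  0.59  1.15  1.63]
```

View pics/t32c.png

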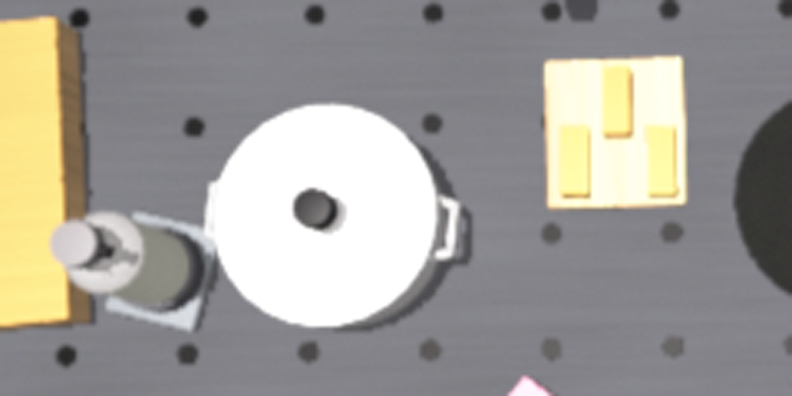

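View pics/s32c.png

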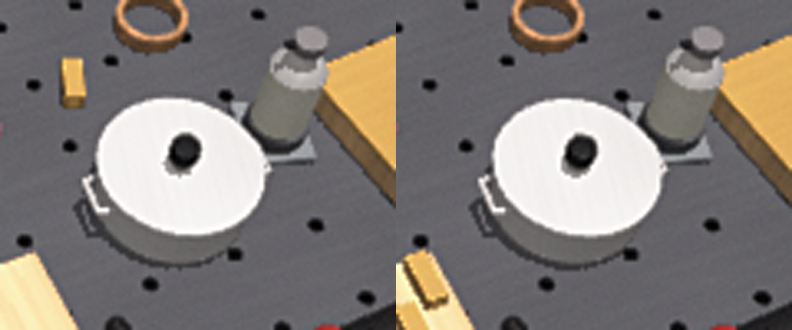

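View pics/s32.png

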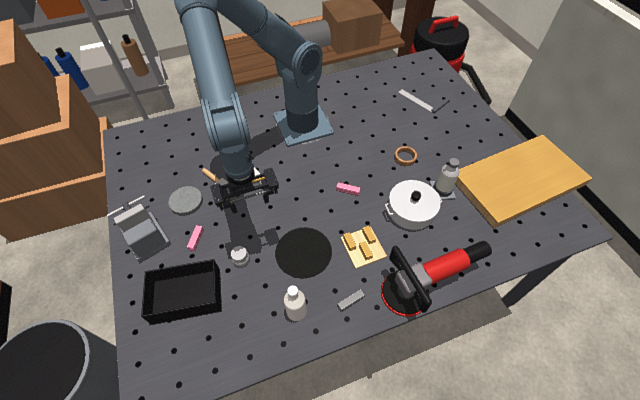

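```bash
python3 -c "
from plant import robot
print(robot.finish_job())"
```

```text
the job is handed in; nothing more can be done
None
```

The job is done and handed in at about 90 s of the 210 s allowed; no verdict came back.

- **Lid off:** I lifted it by the knob and set it knob up on the mat, nearly centred.
- **Long sleeves:** Three were present, and no fourth showed in any view. I laid all three flat, side by side, on the pot floor. One had been knocked about 3 cm aside; I found it again with the wrist camera before gripping.
- **Spray cap:** I pressed it down to its stop at 165 mm and let it go at once. The force at the stop peaked at about 33 N vertical (roughly 36 N including sideways force).
- **Lid back:** In the last pictures it looks the same as in the first ones. The gripper released it at the same height it was first gripped (75.2 mm), so it sits home.
- **Short sleeves:** All three lie flat, unstacked and inside the board's edges.

I changed the spot for the third short sleeve. The gripper would have come too close to the grinder's handle, so it went between the other two, further back. In the last pictures the tin and tape are where they were, and the arm was touching nothing. No check failed. The wrist camera put the knob and cap up to 8 mm further along than my other readings; I took that as a viewing-angle effect and the grips worked.

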